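Lay the tea tray to its drawn layout

ROBOT

A 6-joint arm with a two-finger parallel gripper is mounted at the origin on the work surface. World frame = base frame: x ahead of the robot, y to its left, z up, the work surface at z = 0. Lengths are in m, angles in rad, forces in N, time in s.
With the tool pointing down it reaches from about 0.3 to 0.875 m from the base axis. Payload 6.4 kg.
Tool frame: the origin (TCP) lies between the finger pads; the fingertips stand 19 mm ahead of it and the grasp point (between the pads) is the TCP (ctrl.tips_ahead is the z of the fingertips in the tool frame, in m); z points along the fingers, y is the line along which they close (so a half turn about z gives the same grasp; the last joint's range is limited). The gripper opens to 85 mm and grips with 20 to 120 N. Pads are 22 mm wide; open, the fingers measure 114 mm over their backs; the gripper's body (76 mm by 85 mm) begins 54 mm behind the grasp point. The pads swing forward as they close: fully open they stand 13 mm farther back than shut.
Start: joints at [-1.382, 0.181, 1.607, -0, 1.354, -0.206], TCP at [0.221, -0.531, 0.25] pointing down, gripper open.
Joint ranges: [-2.99, 2.99], [-0.89, 2.07], [0.3, 2.58], [-1.14, 4.28], [0, 2.63], [-3.12, 3.12]. Speed limits (rad/s): [2.57, 2.57, 3.01, 3.14, 3.14, 3.14].

INTERFACE

Orientations are given as a unit quaternion [w, x, y, z].
In Python, from bench import readout, vision, ctrl gives the robot as it stands.
- The arm moves only by the tool play_rows, never from a script. Its arguments are lists of equal length, an entry for each row: "xyz": the shift along the tool's x, y, z in mm, a list of three; "rot": the turn, a rotation vector about the tool's x, y, z in rad, a list of three; "grip": the opening, from 0 (shut) to 1 (fully open). In form: {"xyz": [[x, y, z], ...], "rot": [[rx, ry, rz], ...], "grip": [grip, ...]}. A call has exactly 10 rows; each row is the pose to reach, as a shift and turn from the pose commanded when the call began, along the tool's axes at that moment; what a row does not reach only later rows make up. A row lasts 1/8 s, in which the tool goes at most 62.5 mm and 10.7 degrees, less where a joint would pass 70% of its speed; a pose out of reach is approached as far as the arm can. A call with a gripper value outside its range is refused whole. The fingers move at their own pace and stop on an object; the grip force is fixed at half the most. Time passes only in rows, so rows that repeat a pose let the fingers close, or fill a call up. It gives the time, the measured TCP pose, the force, the opening and the grip force at its end, in the units of the state.
- readout.get_obs(): the state, without advancing time (a new reading comes with each control period).
- vision.camera(name): name is "side" or "top" or "wrist"; returns a dict with "color" (384x512x3 uint8, red, green, blue), "depth" (384x512 float32, m along the optical axis (not along the pixel's ray), 0 where there is no reading), "camera_matrix" (3x3 intrinsics, pixels), "k1" (the pictures are not rectified: a ray, as slopes to the right and down, at radius r is drawn at 1 + k1 r^2 times it, then the intrinsics apply), "extrinsics" (4x4, takes a point from camera to world coordinates); the wrist camera has in their place "hand_eye" (4x4, takes a point from camera to tool coordinates, whose origin is the TCP and whose axes are the flange's). Camera axes: x right, y down, z forward; pixel columns grow to the right and rows downward; lengths in m; the calibration is good to about 2 mm. A picture is of the moment at which its call begins: read the wrist's pose just before it.
- ctrl.hand_in(): hands the job in; it is judged then, once.
The state is a dict: "time_s": time; "q": joint angles; "dq": joint speeds; "joint_efforts": joint torques, N m; "eef_pos": TCP position; "eef_rot": TCP orientation; "wrist_force": force on the tool from outside, world axes, zero at the start; "torque": the same for the moment, N m; "opening": opening from 0.0 (shut) to 1.0 (fully open); "grasp_force": force on a finger pad.
Only numpy, scipy, OpenCV 4.12 (cv2) and the standard library are available. Lean on these libraries where they do the work, as an engineer would, in place of code of your own. Each camera call takes 0.05 s, during which the arm holds its last target. There are 200 camera calls.

TASK

Lay the black tray for tea as its drawn layout shows: bring the tea glass out from under the wire rack and set it down gently, upright on its drawn circle with its handle over the handle mark; lay the teaspoon in the spoon outline, bowl end matching; and fix the sugar pot on its twist-lock base, pushed down and turned a quarter turn clockwise (seen from above), without forcing it, so that it springs up locked. Any order will do; let go of everything, and leave the kettle, the bowl and the empty tumbler where they stand.

Things in the scene. Friction and masses are not known exactly. Their poses are not given: they have to be found in the camera images.
- rack: Fixed: wooden turntable disc (it does not turn) with a steel wire rack over it. Origin on the board at the disc's centre, z up; own -x is the open front, roughly towards the robot. Disc 170 diameter, its top 20 above the board. Shelf of bars 6 to 10 thick, underside 166 above the board, over own x -10 to +130, y -110 to +110; 8 mm posts at x -5 and +125, y -110 and +110.
- rack_bar (a point): Middle of the rack's front bar (10 thick), at rack x -5, 171 above the board. A gripper held upright hits this bar when it grasps the glass; one that leans about 40 degrees, fingers pointing forward and down under the bar, passes.
- glass: Tea glass in a steel holder, on the turntable within 6 of the rack's origin. Origin: centre of its underside, z up. Holder 62 diameter, 60 high; clear glass, 57 diameter, up to 82. A 6 mm wire handle stands out along own +x to 55 from the axis, heights 13 to 57; it starts within 0.3 rad of the rack's +x. About 220 g. Grip it across its y, 45 above its underside, from the side away from the handle.
- glass_handle (a point): Middle of the glass's handle, 52 out along the glass's +x and 40 above its underside.
- tray: Fixed black plastic tray, 260 (x) by 380 (y), rim 20 high, walls and floor 6 thick. Origin at the centre of its underside on the board; floor surface 6 above the board.
- mark_glass: Drawn pale circle, 72 diameter, on the tray floor with a small drawn tab 24 long for the handle. Origin at the circle's centre on the floor surface; own +x runs through the tab. It and the twist-lock base may change places, near the two ends of the tray.
- mark_glass_handle (a point): Point over the drawn tab, 52 out along the mark's +x and 40 above the floor: the middle of the handle belongs here.
- mark_spoon: Drawn pale spoon outline on the tray floor near the tray's middle, 136 long. Origin on the floor surface at the point where the spoon's origin belongs; own +x points to the bowl end.
- mark_spoon_tip (a point): Bowl tip end of the outline, 63 along the mark's +x, 4 above the floor.
- spoon: Steel teaspoon lying flat on the board, bowl up. Origin on its underside, at about its balance point; +x points to the bowl, z up. Straight handle 10 wide, 8 thick, from x -70 to +30; round bowl 33 diameter, 8 thick, centred at x +47. Mass about 45 g. It and the pot may change places.
- spoon_tip (a point): Bowl tip end of the spoon, 63 along its +x, 4 above its underside.
- pot: Lidded white sugar pot, about 260 g. Origin: centre of its underside, z up. Steel foot 40 diameter, 20 high, with two lugs 10 wide, 5 high, reaching 30 from the axis along own +x and -x. Body 68 diameter, from 19 to 60 high. Half a turn about z changes nothing. It and the spoon may change places.
- pot_grip (a point): Where to grip the pot's black grip bar, 92 above the pot's underside on its axis: bar 42 long in the pot's x (parallel to the lugs), 12 wide in y, heights 66 to 104, the lid's top at 68 under it. Bar and lid are one with the pot.
- socket: Fixed twist-lock base on the tray. Origin: its centre on the tray floor, z up. Two hooked ears, 23 to 38 from the axis, 17 high, span 50 to 116 degrees clockwise (seen from above) of own +x, and the same of -x. The pot goes in between them with 3 clearance, lugs along own x (35 degrees clockwise to 45 ccw of it will do), then turns clockwise to 90 from x; the end stop is at 98.
- socket_plate (a point): Top of the base's sprung plate, 39 diameter, 10 above the tray floor at rest; gives 9 down (4 N to start, 13 N at the bottom, then hard). Ear undersides are 12 above the floor, 7.5 at a ridge at the entry end: so press fully down (pot origin 1 above the floor), turn to 75 to 95 degrees, let it spring up behind the ridge (origin 7 above the floor).
- kettle: Blue enamel kettle, 160 diameter, 200 high with handle; leave alone. Origin at the centre of its underside.
- bowl: White ceramic bowl, 110 diameter, 45 high; leave alone. Origin at the centre of its underside.
- tumbler: Clear glass tumbler without holder, 64 diameter, 85 high; leave alone. Origin at the centre of its underside.
Mind the look-alikes: they are no part of the job. What is shaped like the pot but purple or red is not meant.

How it is judged:
By the outcome, as a careful person would: the job done as asked, in the order asked, and still so for the second after the job is handed in, with the robot touching nothing.
It also fails if it takes over 67 s, if anything falls off the work surface, if the arm or the gripper's body presses on something with over 40 N, if the wrist force passes 120 N, or if a joint passes its speed limit or range.

## Working session

There is one attempt and no reset: what is moved stays moved. The work goes in short steps, Python scripts to look and compute and a tool call to move; the robot and the scene stay as the last step left them, time stands still between calls to the robot, and variables do not carry over. Pictures are saved under pics/ and viewed, at most 10 in all, crops included, and the job is handed in when it is done.

Besides the shell and the picture viewer there is one more tool, called after "Emit:" by a JSON object that holds its "fn" and its "kwargs", one argument or row to a line. play_rows: Moves the arm, as the interface text tells. Its arguments: {"type":"object","properties":{"xyz":{"type":"array","items":{"type":"array","items":{"type":"number"}}},"rot":{"type":"array","items":{"type":"array","items":{"type":"number"}}},"grip":{"type":"array","items":{"type":"number"}}},"required":["xyz","rot","grip"]}

```bash
mkdir -p pics; cat > h.py <<'E'
import numpy as np, cv2, pickle
from bench import readout, vision, ctrl
from scipy.spatial.transform import Rotation as R
def tool():
    o=readout.get_obs(); q=o['eef_rot']; T=np.eye(4)
    T[:3,:3]=R.from_quat([q[1],q[2],q[3],q[0]]).as_matrix(); T[:3,3]=o['eef_pos']; return T
def shot(name,fn):
    T=tool(); c=vision.camera(name)
    E=c['extrinsics'] if 'extrinsics' in c else T@c['hand_eye']
    d=dict(color=c['color'],depth=c['depth'],K=np.array(c['camera_matrix']),k1=c['k1'],E=np.array(E))
    pickle.dump(d,open(fn+'.pkl','wb')); return d
def load(fn): return pickle.load(open(fn+'.pkl','rb'))
def ray(d,u,v):
    K=d['K']; p=cv2.undistortPoints(np.array([[[u,v]]],float),K,np.array([d['k1'],0,0,0]))[0,0]
    # model: drawn = ray*(1+k1 r^2): same as opencv
    return np.array([p[0],p[1],1.])
def atz(d,u,v,z):
    r=d['E'][:3,:3]@ray(d,u,v); o=d['E'][:3,3]; return o+r*(z-o[2])/r[2]
def bydepth(d,u,v):
    z=d['depth'][int(round(v)),int(round(u))]; return (d['E']@np.r_[ray(d,u,v)*z,1])[:3]
def proj(d,P):
    c=np.linalg.inv(d['E'])@np.r_[P,1]; s=c[:2]/c[2]; s=s*(1+d['k1']*(s@s)); return (d['K']@np.r_[s,1])[:2]
def save(fn,img,box=None,f=1):
    if box: img=img[box[1]:box[3],box[0]:box[2]]
    img=cv2.resize(img,None,fx=f,fy=f,interpolation=cv2.INTER_CUBIC); cv2.imwrite('pics/'+fn+'.png',img[:,:,::-1])
def plan(xyz,Rt,T=None):
    "shift (mm, tool axes) & rotvec to reach target"
    T=tool() if T is None else T
    return np.round(T[:3,:3].T@(np.array(xyz)-T[:3,3])*1000,1), np.round(R.from_matrix(T[:3,:3].T@Rt).as_rotvec(),3)
E
python3 - <<'E'
from h import *
a=shot('top','top0');b=shot('side','side0')
save('top0',a['color'],None,1.56);save('side0',b['color'],None,1.56)
print(tool(), a['E'],b['E'],a['K'])
E
```

```text
[[ 9.23082969e-01  3.84600769e-01 -2.82937550e-04  2.21099206e-01]
 [ 3.84600735e-01 -9.23081762e-01  1.52840281e-03 -5.30296351e-01]
 [ 3.26650405e-04 -1.51966060e-03 -9.99998792e-01  2.49474657e-01]
 [ 0.00000000e+00  0.00000000e+00  0.00000000e+00  1.00000000e+00]] [[ 0.02763502 -0.99666847  0.07673499  0.42202918]
 [-0.99950083 -0.02637452  0.0173919  -0.01948612]
 [-0.01531011 -0.07717731 -0.99689983  1.90464147]
 [ 0.          0.          0.          1.        ]] [[-0.9718108  -0.14726639  0.1841097   0.36540725]
 [-0.23533159  0.65309442 -0.71978241  0.81553898]
 [-0.01424126 -0.74281915 -0.66934065  0.89654063]
 [ 0.          0.          0.          1.        ]] [[479.83053193   0.         248.13329418]
 [  0.         479.83053193 186.00598054]
 [  0.           0.           1.        ]]
```

View pics/top0.png

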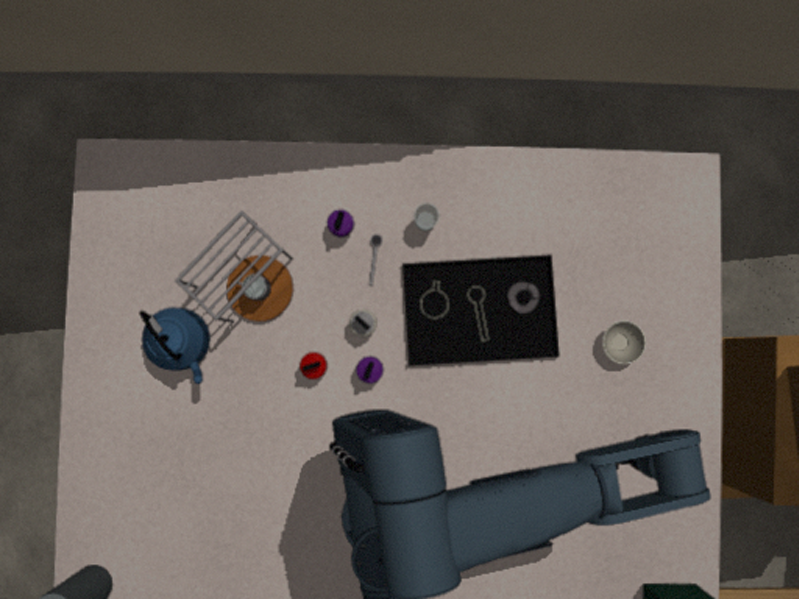

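View pics/side0.png

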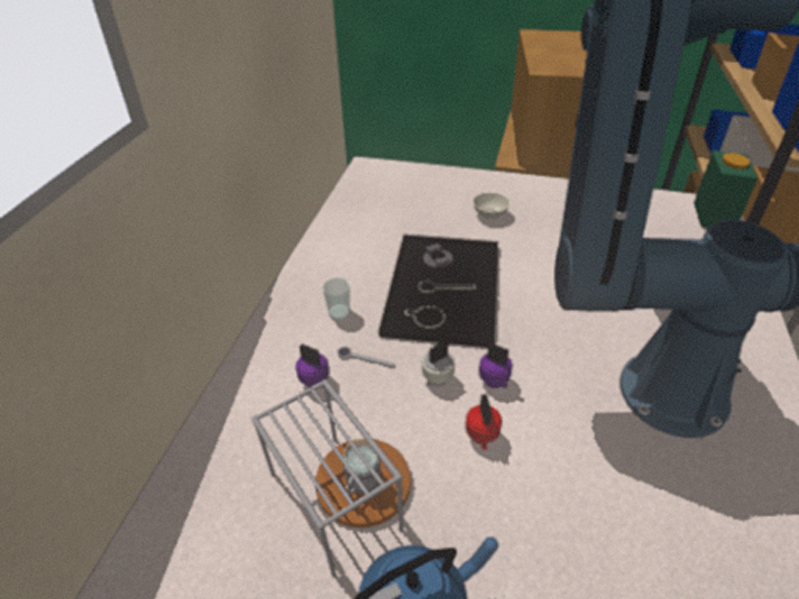

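The top view shows the rack and disc at (260,289), the white pot at (362,325), and the spoon at (374,260) with its bowl up. The tray spans (403..558, 256..366): glass circle at (434,300) with its tab up, spoon outline at (480,312) with its bowl up, and socket at (524,297). Side view agrees.

```bash
python3 - <<'E'
from h import *
a=load('top0')
f=1.5625
for n,u,v,z in [('disc',260,289,.02),('pot',362,323,.1),('spoonbowl',376,240,.004),('spoonend',372,285,.004),('gl',434,300,.006),('tab',437,283,.006),('sb',476,293,.006),('se',486,340,.006),('sock',524,297,.016),('red',313,366,.1),('kettle',175,338,.1),('t1',403,265,.02),('t2',551,256,.02),('t3',558,357,.02),('t4',409,366,.02),('purp',369,370,.1)]:
    print(n,np.round(atz(a,u/f,v/f,z),3))
c=a['color'];
for nm,box,ff in [('crA',(255,160,365,240),7),('crB',(110,125,245,226),5.9)]: save(nm,c,box,ff)
c=vision.camera('wrist'); print(np.round(c['hand_eye'],3),c['camera_matrix'],c['k1'])
E
```

```text
disc [0.563 0.337 0.02 ]
pot [0.481 0.072 0.1  ]
spoonbowl [0.697 0.047 0.004]
spoonend [0.582 0.054 0.004]
gl [ 0.547 -0.104  0.006]
tab [ 0.591 -0.111  0.006]
sb [ 0.568 -0.211  0.006]
se [ 0.45  -0.238  0.006]
sock [ 0.56  -0.331  0.016]
red [0.375 0.186 0.1  ]
kettle [0.432 0.526 0.1  ]
t1 [ 0.633 -0.023  0.02 ]
t2 [ 0.666 -0.398  0.02 ]
t3 [ 0.412 -0.418  0.02 ]
t4 [ 0.379 -0.045  0.02 ]
purp [0.369 0.052 0.1  ]
[[-0.    -0.958 -0.288  0.074]
 [ 1.    -0.    -0.    -0.   ]
 [ 0.    -0.288  0.958 -0.124]
 [ 0.     0.     0.     1.   ]] [[282.19300156   0.         256.12838921]
 [  0.         282.19300156 192.49915185]
 [  0.           0.           1.        ]] -0.033967516627035815
```

View pics/crB.png

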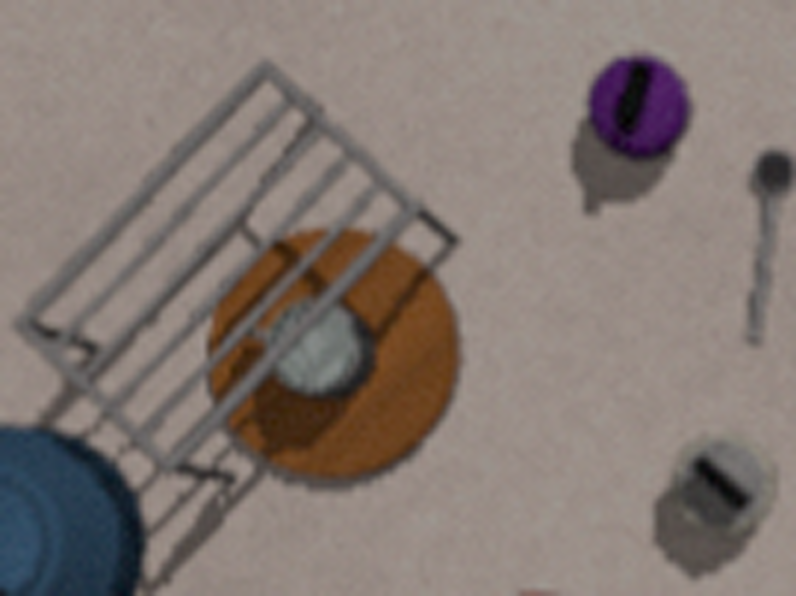

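The crop shows the front bar from (415,210) to (170,465), the glass at (322,345), and the white pot at (722,485) with its bar at about -40° in the image. I'll move above the tray for a near view.

```bash
python3 - <<'E'
from h import *
a=load('top0')
g=lambda u,v,z: atz(a,110+u/5.9,125+v/5.9,z)
p=g(415,210,.171);q=g(170,465,.171); print('bar',p,q,(p+q)/2,np.linalg.norm(p-q), 'rack yaw',np.degrees(np.arctan2(q[1]-p[1],q[0]-p[0]))-90)
print('disc',g(334,358,.02),'glass rim',g(322,345,.1))
print(plan([.55,-.13,.30],np.diag([1,-1,-1.])))
E
```

```text
bar [0.64202261 0.26100203 0.171     ] [0.47990033 0.40709321 0.171     ] [0.56096147 0.33404762 0.171     ] 0.21823442959347936 rack yaw 47.97744160601346
disc [0.55985821 0.33618491 0.02      ] glass rim [0.56218104 0.32920308 0.1       ]
(array([ 457.6, -243.1,  -49.9]), array([-0.001, -0.   ,  0.395]))
```

Emit:
{"fn": "play_rows", "kwargs": {
  "xyz": [
    [46,-24,-5],
    [92,-49,-10],
    [138,-73,-15],
    [184,-97,-20],
    [230,-122,-25],
    [280,-148,-30],
    [330,-175,-36],
    [380,-202,-42],
    [430,-228,-47],
    [457.6,-243.1,-50]
  ],
  "rot": [
    [0,0,0.08],
    [0,0,0.16],
    [0,0,0.24],
    [0,0,0.32],
    [0,0,0.395],
    [0,0,0.395],
    [0,0,0.395],
    [0,0,0.395],
    [0,0,0.395],
    [0,0,0.395]
  ],
  "grip": [1,1,1,1,1,1,1,1,1,1]
}}

```text
time_s: 1.4
eef_pos: [0.5513, -0.1279, 0.3003]
eef_rot: [-0.0, 1.0, 0.001, 0.0]
wrist_force: [0.1, -0.7, 0.3]
opening: 1.004
grasp_force: 0.0
```

```bash
python3 - <<'E'
from h import *
w=shot('wrist','w1'); save('w1',w['color'],None,1.5625); print(tool())
E
```

```text
[[ 0.99999287  0.00339744  0.00164767  0.55268774]
 [ 0.0033943  -0.99999242  0.00190695 -0.12582243]
 [ 0.00165414 -0.00190134 -0.99999682  0.30058485]
 [ 0.          0.          0.          1.        ]]
```

View pics/w1.png

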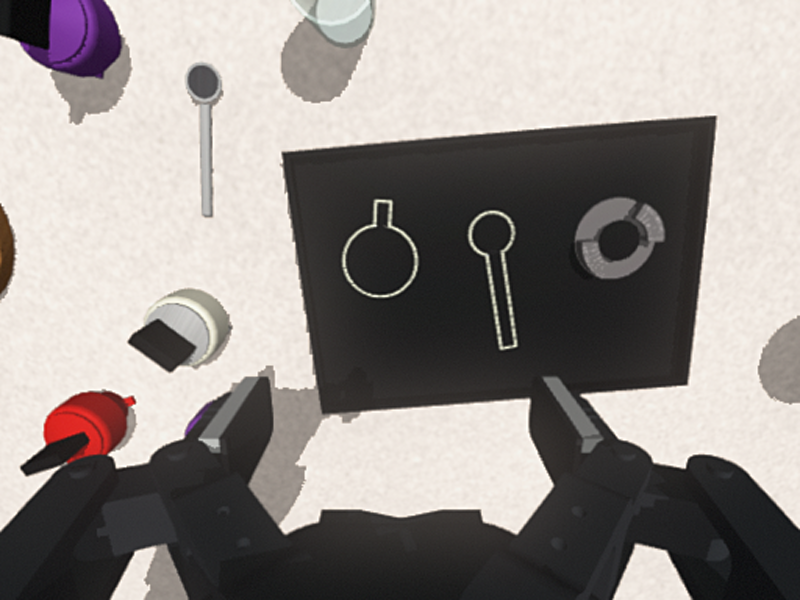

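```bash
python3 - <<'E'
from h import *
w=load('w1'); c=w['color']; f=1.5625
s=c[115:190,358:433]; p=c[175:250,75:150]
save('cr2',np.hstack([s,p]),None,5.3)
g=cv2.cvtColor(c,cv2.COLOR_RGB2GRAY)
m=(g>110).astype(np.uint8)
n,l,st,ce=cv2.connectedComponentsWithStats(m,connectivity=8)
def pts(mask,z):
    v,u=np.nonzero(mask); return np.array([atz(w,x,y,z)[:2] for x,y in zip(u,v)])
box=np.zeros_like(m); box[120:195,215:272]=1
P=pts(m*box,.006); 
# circle fit robust
from scipy.optimize import least_squares
r=least_squares(lambda q:np.hypot(P[:,0]-q[0],P[:,1]-q[1])-.0355,[.547,-.104],loss='soft_l1',f_scale=.001).x
d=P-r; far=d[np.hypot(*d.T)>.04]; t=far.mean(0); print('mark_glass',r,'tab yaw',np.degrees(np.arctan2(t[1],t[0])),np.hypot(*far.T).max(),len(far))
box[:]=0; box[130:228,292:335]=1
P=pts(m*box,.006); mu=P.mean(0)
# bowl circle: handle
far=P[P[:,0]>.56] if 0 else P
b=least_squares(lambda q:np.hypot(P[:,0]-q[0],P[:,1]-q[1])-.0165,[.575,-.215],loss='cauchy',f_scale=.001).x
d=P-b; far=d[np.hypot(*d.T)>.03]; t=far.mean(0); t/=-np.hypot(*t); print('mark_spoon bowl',b,'yaw',np.degrees(np.arctan2(t[1],t[0])),'origin',b-.047*t,'tail',(far@-t).max(),(d@t).max())
# spoon
q=lambda u,v,z: atz(w,u/f,v/f,z)
print('spoon bowl',q(203,83,.006),'tail',q(207.5,216,.004), 'neck',q(206,105,.006))
for n,u,v,z in [('bar',162,346,.104),('potbody rim',0,0,0)]: print(n,q(u,v,z))
x=w['depth']; print('depth bar',bydepth(w,162/f,346/f),'sock plate',bydepth(w,618/f,241/f))
E
```

```text
mark_glass [ 0.54111834 -0.1072367 ] tab yaw -3.79081629958689 0.05729934426557315 71
mark_spoon bowl [ 0.56070158 -0.21427271] yaw 11.851212632530665 origin [ 0.51470342 -0.22392514] tail 0.1138371971401367 0.027995757695552428
spoon bowl [0.69826676 0.04554237 0.006     ] tail [0.58263944 0.05563728 0.004     ] neck [0.68025933 0.04487764 0.006     ]
bar [0.49131911 0.06128079 0.104     ]
potbody rim [0.77023776 0.22108942 0.        ]
depth bar [0.48781854 0.06619985 0.09564692] sock plate [ 0.56158096 -0.33120292  0.01644044]
```

View pics/cr2.png

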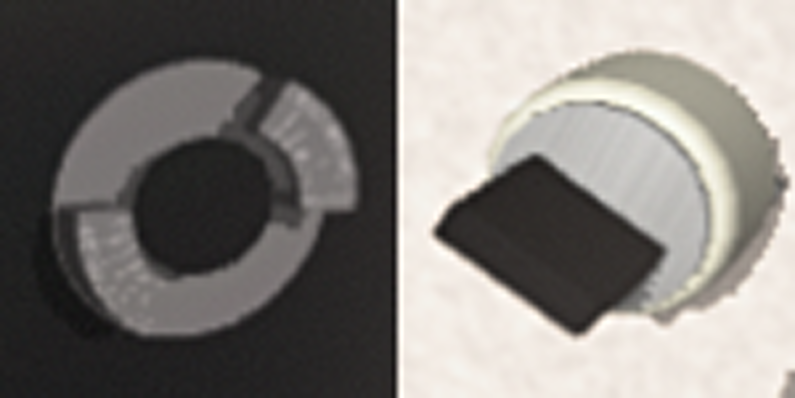

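Crop: the socket's plate is at (203,205), with the ears at right (265-355, 80-210) and lower left (70-150, 205-335). The pot's bar runs from upper-left to lower-right.

```bash
python3 - <<'E'
from h import *
from scipy.optimize import least_squares
w=load('w1'); c=w['color']; K=w['K']
vv,uu=np.mgrid[0:384,0:512]
n=cv2.undistortPoints(np.stack([uu,vv],-1).reshape(-1,1,2).astype(float),K,np.array([w['k1'],0,0,0]))[:,0]
z=w['depth'].ravel(); X=np.c_[n*z[:,None],z,np.ones(len(z))]@w['E'].T; X=X[:,:3]; ok=z>0; lum=c.reshape(-1,3).mean(1)
def sel(cx,cy,r,z0,z1): return X[ok&(np.hypot(X[:,0]-cx,X[:,1]-cy)<r)&(X[:,2]>z0)&(X[:,2]<z1)]
print('floor z',np.median(X[(lum<40)&(np.hypot(X[:,0]-.5,X[:,1]+.28)<.03),2]),'board',np.median(sel(.3+.35,.0,.02,-.02,.02)[:,2]))
P=sel(.487,.066,.05,.097,.12); r=cv2.minAreaRect((P[:,:2]*1000).astype(np.float32)); print('bar top',len(P),P.mean(0),r)
P=sel(.487,.066,.06,.060,.075); r=cv2.minEnclosingCircle((P[:,:2]*1000).astype(np.float32)); print('lid',len(P),r,np.median(P[:,2]))
# ears
P=sel(.5616,-.331,.05,.0195,.03); 
rad=P[:,:2]
cen=np.array([.5616,-.3312]); 
pl=np.array([atz(w,358+u/5.3,115+v/5.3,.016)[:2] for u,v in [(200,140),(203,272),(135,205),(272,205)]]); print('plate',pl.mean(0),np.ptp(pl,0))
e=least_squares(lambda q:np.clip(np.hypot(P[:,0]-q[0],P[:,1]-q[1])-.038,0,1)+np.clip(.023-np.hypot(P[:,0]-q[0],P[:,1]-q[1]),0,1),cen).x; print('ear fit',e,len(P))
d=P[:,:2]-pl.mean(0); a=np.degrees(np.arctan2(d[:,1],d[:,0]))
for s in (a[(a>-140)&(a<0)],a[(a>40)]): print('ear ang',np.percentile(s,[1,3,10,90,97,99]),len(s))
# spoon
P=sel(.64,.05,.08,.0045,.02); L=P[P[:,0]<.672]; print('spoon',len(P)); m=L.mean(0)[:2]; ev=np.linalg.svd(L[:,:2]-m)[2][0]; ev*=np.sign(ev[0]); s=(P[:,:2]-m)@ev; print('yaw',np.degrees(np.arctan2(ev[1],ev[0])),'tip/tail',s.max(),s.min(),'origin',m+ev*(s.max()-.0635),m+ev*(s.min()+.07))
# spoon mark
box=np.zeros((384,512),bool); box[130:228,292:335]=1
Q=[atz(w,u,v,.006)[:2] for v,u in zip(*np.nonzero(box&(c.mean(2)>110)))]; Q=np.array(Q)
b=cv2.minEnclosingCircle((Q[Q[:,0]>.565]*1000).astype(np.float32)); H=Q[Q[:,0]<.54]; m=H.mean(0); ev=np.linalg.svd(H-m)[2][0]; ev*=np.sign(ev[0]); s=(Q-m)@ev; print('mspoon',b,np.degrees(np.arctan2(ev[1],ev[0])),s.max(),s.min(),'origin by mid',m+ev*((s.max()+s.min())/2+.0033),m)
E
```

```text
floor z 0.006549345070582718 board 0.0007423908408767943
bar top 405 [0.4864805  0.06925145 0.10333432] ((485.2625427246094, 70.4798583984375), (41.74928283691406, 13.336641311645508), 49.279335021972656)
lid 909 ((485.6859436035156, 71.02969360351562), 32.46430587768555) 0.06537159232594275
plate [ 0.56209423 -0.33239756] [0.03660729 0.03847119]
ear fit [ 0.56257238 -0.33182214] 556
ear ang [-86.08261711 -84.74732558 -80.2152576  -24.97140468 -21.48730386
 -20.47437531] 279
ear ang [ 88.66134379  89.65876744  93.77829496 149.1535902  154.68580822
 156.52630054] 277
spoon 1027
yaw -8.477526514031826 tip/tail 0.08471378928851006 -0.04590727853974301 origin [0.65049552 0.04402267] [0.65334299 0.04359825]
mspoon ((570.0817260742188, -213.69485473632812), 21.88482093811035) 12.309799457198322 0.09638317203783242 -0.045441974750747606 origin by mid [ 0.52189085 -0.22214635] [ 0.49378171 -0.22828017]
```

```bash
cat >> h.py <<'E'
def down(deg,tilt=0):
    "tool pointing down, tool x at yaw deg"
    return R.from_euler('z',deg,degrees=True).as_matrix()@np.diag([1,-1,-1.])
E
python3 - <<'E'
from h import *
for i in range(3):
    o=readout.get_obs(); print(o['time_s'],np.round(o['eef_pos'],4),np.round(o['q'],3)); vision.camera('wrist')
print(ctrl.tips_ahead, plan([.4855,.0707,.16],down(49.3)),plan([.4855,.0707,.094],down(49.3)))
E
```

```text
1.45 [ 0.5527 -0.1258  0.3006] [-0.435  0.123  1.57   0.002  1.447  1.133]
1.5 [ 0.5515 -0.1276  0.3003] [-4.380e-01  1.220e-01  1.572e+00  1.000e-03  1.447e+00  1.129e+00]
1.55 [ 0.5505 -0.1291  0.3   ] [-0.44   0.122  1.573 -0.     1.447  1.128]
0.019 (array([ -64. , -200.8,  139.9]), array([-0.   ,  0.001, -0.859])) (array([ -63.9, -200.8,  205.9]), array([-0.   ,  0.001, -0.859]))
```

Emit:
{"fn": "play_rows", "kwargs": {
  "xyz": [
    [-13,-40,28],
    [-26,-80,56],
    [-39,-120,84],
    [-52,-160,112],
    [-64.5,-200.7,135],
    [-64.5,-200.7,150],
    [-64.5,-200.7,165],
    [-64.5,-200.7,185],
    [-64.5,-200.7,200],
    [-64.5,-200.7,206]
  ],
  "rot": [
    [0,0,-0.17],
    [0,0,-0.34],
    [0,0,-0.51],
    [0,0,-0.68],
    [0,0,-0.86],
    [0,0,-0.86],
    [0,0,-0.86],
    [0,0,-0.86],
    [0,0,-0.86],
    [0,0,-0.86]
  ],
  "grip": [0.7,0.7,0.7,0.7,0.7,0.7,0.7,0.7,0.7,0.7]
}}

```text
time_s: 2.85
eef_pos: [0.4854, 0.0694, 0.0933]
eef_rot: [-0.0, 0.909, 0.416, -0.001]
wrist_force: [1.2, -0.4, 0.6]
opening: 0.699
grasp_force: 0.0
```

Emit:
{"fn": "play_rows", "kwargs": {
  "xyz": [
    [0,0,0],
    [0,0,0],
    [0,0,0],
    [0,0,0],
    [0,0,0],
    [0,0,0],
    [0,0,-8],
    [0,0,-30],
    [0,0,-60],
    [0,0,-80]
  ],
  "rot": [
    [0,0,0],
    [0,0,0],
    [0,0,0],
    [0,0,0],
    [0,0,0],
    [0,0,0],
    [0,0,0],
    [0,0,0],
    [0,0,0],
    [0,0,0]
  ],
  "grip": [0,0,0,0,0,0,0,0,0,0]
}}

```text
time_s: 4.1
eef_pos: [0.4853, 0.0704, 0.1752]
eef_rot: [-0.0, 0.909, 0.417, -0.0]
wrist_force: [0.7, -0.3, -3.1]
opening: 0.129
grasp_force: 60.1
```

```bash
python3 - <<'E'
from h import *
w=shot('wrist','w2'); save('w2',w['color'],None,1.5); o=readout.get_obs(); print(o['time_s'],o['eef_pos'],o['wrist_force'],o['torque'],o['opening'],o['grasp_force'])
E
```

```text
4.15 [0.48675002 0.07035664 0.17763137] [ 0.88253337  0.31513538 -1.03979929] [-0.00219025 -0.13358547 -0.01746003] 0.1308564573344174 60.216819047927856
```

View pics/w2.png

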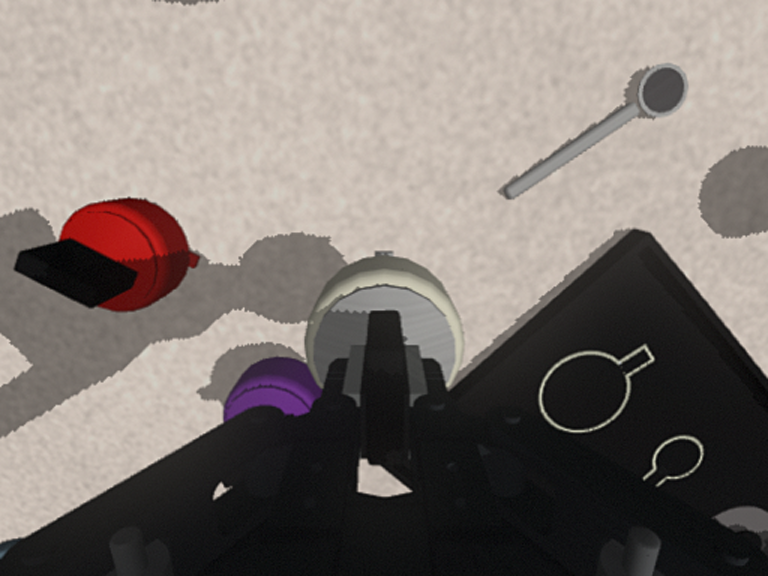

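The pot is held centred, with its front lug at (383,250). Next I'll take a closer look at the socket from just short of it, with the pot held up.

```bash
python3 - <<'E'
from h import *
w=load('w2'); T=tool(); 
HE=np.array(vision.camera('wrist')['hand_eye']); w['E']=HE
print('lug in tool',atz(w,383/1.5,250/1.5,.0875))
D=w['depth']
for u in (383,): 
  for v in (268,275,285,300): print(v,bydepth(w,u/1.5,v/1.5))
T=np.eye(4);T[:3,:3]=down(49.3);T[:3,3]=[.4855,.0707,.174]
print(plan([.483,-.393,.2],down(37.6),T))
E
```

```text
lug in tool [ 0.03118797 -0.00026182  0.0875    ]
268 [ 0.03388563 -0.00011716  0.03870499]
275 [ 0.03175823 -0.00011165  0.03592164]
285 [ 0.02882327 -0.00010387  0.03201051]
300 [ 0.02350258 -0.00010375  0.02974351]
(array([-353.2,  300.5,  -26. ]), array([0.   , 0.   , 0.204]))
```

Emit:
{"fn": "play_rows", "kwargs": {
  "xyz": [
    [-30,26,-10],
    [-80,70,-26],
    [-130,112,-26],
    [-180,155,-26],
    [-230,198,-26],
    [-280,240,-26],
    [-320,275,-26],
    [-345,294,-26],
    [-353,300,-26],
    [-353,300,-26]
  ],
  "rot": [
    [0,0,0.03],
    [0,0,0.06],
    [0,0,0.09],
    [0,0,0.12],
    [0,0,0.15],
    [0,0,0.18],
    [0,0,0.204],
    [0,0,0.204],
    [0,0,0.204],
    [0,0,0.204]
  ],
  "grip": [0,0,0,0,0,0,0,0,0,0]
}}

```text
time_s: 5.45
eef_pos: [0.4819, -0.3923, 0.1986]
eef_rot: [-0.001, 0.947, 0.322, -0.0]
wrist_force: [-0.2, 1.4, -4.2]
opening: 0.132
grasp_force: 60.1
```

```bash
python3 - <<'E'
from h import *
vision.camera('wrist'); w=shot('wrist','w3'); T=tool(); print(np.round(T,4))
u,v=proj(w,np.array([.5623,-.332,.016])); print(u,v)
x0,y0=max(0,int(u)-50),max(0,int(v)-50); print(x0,y0)
save('w3',w['color'],(x0,y0,x0+100,y0+100),6)
E
```

```text
[[ 7.920e-01  6.106e-01 -1.100e-03  4.825e-01]
 [ 6.106e-01 -7.919e-01  2.000e-03 -3.912e-01]
 [ 4.000e-04 -2.200e-03 -1.000e+00  1.994e-01]
 [ 0.000e+00  0.000e+00  0.000e+00  1.000e+00]]
258.14868004158274 82.128604076215
208 32
```

View pics/w3.png

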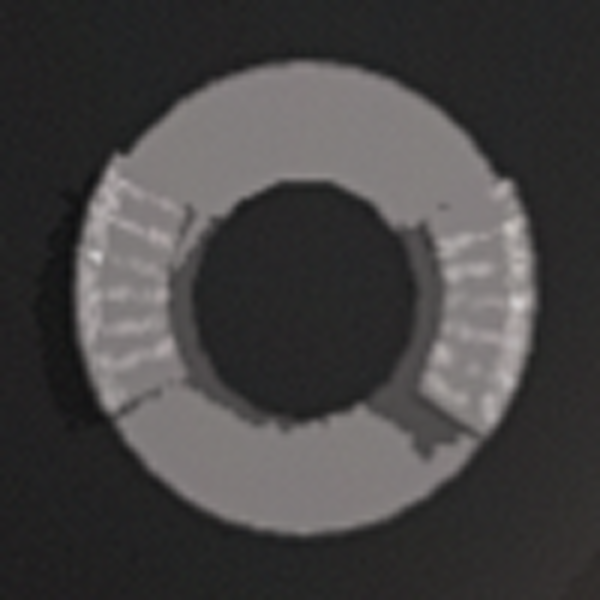

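The plate's centre is at (303,300) in the crop, where it was predicted. The ears give a socket yaw of about 27°, which matches. Inserting.

Emit:
{"fn": "play_rows", "kwargs": {
  "xyz": [
    [30,0.5,0],
    [65,0.5,10],
    [95,0.6,20],
    [100,0.6,40],
    [100,0.6,55],
    [100,0.6,68],
    [100,0.6,76],
    [100,0.6,82],
    [100,0.6,86],
    [100,0.6,86]
  ],
  "rot": [
    [0,0,0],
    [0,0,0],
    [0,0,0],
    [0,0,0],
    [0,0,0],
    [0,0,0],
    [0,0,0],
    [0,0,0],
    [0,0,0],
    [0,0,0]
  ],
  "grip": [0,0,0,0,0,0,0,0,0,0]
}}

```text
time_s: 6.8
eef_pos: [0.5621, -0.3325, 0.1142]
eef_rot: [-0.0, 0.947, 0.322, -0.0]
wrist_force: [-0.2, -0.1, -3.1]
opening: 0.126
grasp_force: 60.2
```

Emit:
{"fn": "play_rows", "kwargs": {
  "xyz": [
    [0,0,2],
    [0,0,4],
    [0,0,6],
    [0,0,8],
    [0,0,10],
    [0,0,11],
    [0,0,12],
    [0,0,12.5],
    [0,0,12.5],
    [0,0,12.5]
  ],
  "rot": [
    [0,0,0],
    [0,0,0],
    [0,0,0],
    [0,0,0],
    [0,0,0],
    [0,0,0],
    [0,0,0],
    [0,0,0],
    [0,0,0],
    [0,0,0]
  ],
  "grip": [0,0,0,0,0,0,0,0,0,0]
}}

```text
time_s: 8.05
eef_pos: [0.5626, -0.3327, 0.1032]
eef_rot: [0.001, 0.947, 0.322, 0.0]
wrist_force: [-2.5, 2.6, 8.1]
opening: 0.131
grasp_force: 61.8
```

Emit:
{"fn": "play_rows", "kwargs": {
  "xyz": [
    [0,0,0.5],
    [0,0,1],
    [0,0,1.5],
    [0,0,2],
    [0,0,2.5],
    [0,0,2.8],
    [0,0,2.8],
    [0,0,2.8],
    [0,0,2.8],
    [0,0,2.8]
  ],
  "rot": [
    [0,0,0],
    [0,0,0],
    [0,0,0],
    [0,0,0],
    [0,0,0],
    [0,0,0],
    [0,0,0],
    [0,0,0],
    [0,0,0],
    [0,0,0]
  ],
  "grip": [0,0,0,0,0,0,0,0,0,0]
}}

```text
time_s: 9.3
eef_pos: [0.5628, -0.3328, 0.1019]
eef_rot: [0.001, 0.947, 0.322, 0.0]
wrist_force: [-5.3, 3.8, 18.0]
opening: 0.129
grasp_force: 63.1
```

Emit:
{"fn": "play_rows", "kwargs": {
  "xyz": [
    [0,0,0],
    [0,0,0],
    [0,0,0],
    [0,0,0],
    [0,0,0],
    [0,0,0],
    [0,0,0],
    [0,0,0],
    [0,0,0],
    [0,0,0]
  ],
  "rot": [
    [0,0,0.08],
    [0,0,0.18],
    [0,0,0.28],
    [0,0,0.38],
    [0,0,0.48],
    [0,0,0.58],
    [0,0,0.68],
    [0,0,0.78],
    [0,0,0.86],
    [0,0,0.9]
  ],
  "grip": [0,0,0,0,0,0,0,0,0,0]
}}

```text
time_s: 10.55
eef_pos: [0.5639, -0.3344, 0.1019]
eef_rot: [0.002, 0.992, -0.123, 0.002]
wrist_force: [-1.1, -1.3, 10.8]
opening: 0.129
grasp_force: 62.2
```

```bash
python3 - <<'E'
from h import *
o=readout.get_obs(); print(o['time_s'],o['eef_pos'],o['wrist_force'],o['torque'],o['opening']); T=tool(); print(np.degrees(np.arctan2(T[1,0],T[0,0])))
E
```

```text
10.55 [ 0.56389129 -0.33439442  0.10193632] [-1.12794969 -1.34102218 10.84448863] [-0.19032806  0.30951925  0.11376655] 0.12856295745883878
-14.07835072399658
```

Emit:
{"fn": "play_rows", "kwargs": {
  "xyz": [
    [0,0,0],
    [0,0,0],
    [0,0,0],
    [0,0,0],
    [0,0,0],
    [0,0,0],
    [0,0,0],
    [0,0,0],
    [0,0,0],
    [0,0,0]
  ],
  "rot": [
    [0,0,0.08],
    [0,0,0.18],
    [0,0,0.28],
    [0,0,0.38],
    [0,0,0.48],
    [0,0,0.58],
    [0,0,0.66],
    [0,0,0.73],
    [0,0,0.77],
    [0,0,0.77]
  ],
  "grip": [0,0,0,0,0,0,0,0,0,0]
}}

```text
time_s: 11.8
eef_pos: [0.5638, -0.3346, 0.102]
eef_rot: [0.001, 0.874, -0.486, 0.003]
wrist_force: [-1.4, -1.2, 11.0]
opening: 0.125
grasp_force: 62.2
```

```bash
python3 - <<'E'
from h import *
o=readout.get_obs(); print(o['time_s'],o['eef_pos'],o['wrist_force'],o['torque'],o['opening']); T=tool(); print(np.degrees(np.arctan2(T[1,0],T[0,0])))
E
```

```text
11.8 [ 0.56375312 -0.33461901  0.10195711] [-1.42848274 -1.17526181 10.99379137] [-0.28761167  0.48676286 -0.06317059] 0.1251753375127069
-58.13451963735062
```

Emit:
{"fn": "play_rows", "kwargs": {
  "xyz": [
    [0,0,-1.5],
    [0,0,-3],
    [0,0,-4.5],
    [0,0,-6],
    [0,0,-7],
    [0,0,-7.5],
    [0,0,-7.5],
    [0,0,-7.5],
    [0,0,-7.5],
    [0,0,-7.5]
  ],
  "rot": [
    [0,0,0],
    [0,0,0],
    [0,0,0],
    [0,0,0],
    [0,0,0],
    [0,0,0],
    [0,0,0],
    [0,0,0],
    [0,0,0],
    [0,0,0]
  ],
  "grip": [0,0,0,0,0,0,0,0,0,0]
}}

```text
time_s: 13.05
eef_pos: [0.5625, -0.3325, 0.1067]
eef_rot: [-0.0, 0.874, -0.486, 0.0]
wrist_force: [2.4, -4.0, 5.6]
opening: 0.131
grasp_force: 61.3
```

```bash
python3 - <<'E'
from h import *
o=readout.get_obs(); print(o['time_s'],o['eef_pos'],o['wrist_force'],o['torque'],o['opening']); T=tool(); print(np.degrees(np.arctan2(T[1,0],T[0,0])))
E
```

```text
13.05 [ 0.56249753 -0.33246505  0.10666723] [ 2.4213463  -3.96811899  5.56107895] [-0.74962028 -0.5170391   0.00946486] 0.13143507568480609
-58.10480054020418
```

Emit:
{"fn": "play_rows", "kwargs": {
  "xyz": [
    [0,0,-0.5],
    [0,0,-1],
    [0,0,-1],
    [0,0,-1],
    [0,0,-1],
    [0,0,-1],
    [0,0,-10],
    [0,0,-40],
    [0,0,-80],
    [0,0,-120]
  ],
  "rot": [
    [0,0,0],
    [0,0,0],
    [0,0,0],
    [0,0,0],
    [0,0,0],
    [0,0,0],
    [0,0,0],
    [0,0,0],
    [0,0,0],
    [0,0,0]
  ],
  "grip": [0,0.3,0.7,0.7,0.7,0.7,0.7,0.7,0.7,0.7]
}}

```text
time_s: 14.3
eef_pos: [0.5621, -0.3324, 0.2284]
eef_rot: [0.0, 0.874, -0.486, 0.0]
wrist_force: [0.5, -1.1, -0.4]
opening: 0.7
grasp_force: 0.0
```

```bash
python3 - <<'E'
from h import *
w=shot('wrist','w4'); vv,uu=np.mgrid[0:384,0:512]
n=cv2.undistortPoints(np.stack([uu,vv],-1).reshape(-1,1,2).astype(float),w['K'],np.array([w['k1'],0,0,0]))[:,0]
z=w['depth'].ravel(); X=(np.c_[n*z[:,None],z,np.ones(len(z))]@w['E'].T)[:,:3]
m=(z>0)&(np.hypot(X[:,0]-.5623,X[:,1]+.332)<.045)&(w['color'].reshape(-1,3).mean(1)<60)
P=X[m&(X[:,2]>.108)&(X[:,2]<.13)]; r=cv2.minAreaRect((P[:,:2]*1000).astype(np.float32)); print(len(P),np.median(P[:,2]),r)
o=readout.get_obs(); print(o['time_s'],o['eef_pos'],o['opening'])
T=np.eye(4);T[:3,:3]=down(-58.2);T[:3,3]=[.5623,-.332,.2267]
print(plan([.652,.044,.12],down(-8.5),T))
E
```

```text
570 0.11747618164139018 ((563.0719604492188, -331.83355712890625), (10.76086139678955, 41.57440948486328), 31.740320205688477)
14.35 [ 0.56442707 -0.33417284  0.23542759] 0.7004460741045526
(array([-272.3, -274.4,  106.7]), array([ 0.   ,  0.   , -0.867]))
```

The pot is locked: its bar top is at 117.5 mm, about 13.5 mm up from the board as expected, with yaw -58°. Refining the spoon from the second view.

```bash
python3 - <<'E'
from h import *
w=load('w2'); q=lambda u,v,z: atz(w,(u+.5)/1.5-.5,(v+.5)/1.5-.5,z)
b=q(662,90,.008);t=q(509,192,.006); d=(b-t)[:2]; L=np.hypot(*d); print(b,t,L,np.degrees(np.arctan2(d[1],d[0])), 'origin',b[:2]-d/L*.047,t[:2]+d/L*.07)
g=w['color'].astype(int); vv,uu=np.mgrid[0:384,0:512]
n=cv2.undistortPoints(np.stack([uu,vv],-1).reshape(-1,1,2).astype(float),w['K'],np.array([w['k1'],0,0,0]))[:,0]
z=w['depth'].ravel(); X=(np.c_[n*z[:,None],z,np.ones(len(z))]@w['E'].T)[:,:3]
P=X[(z>0)&(np.hypot(X[:,0]-.64,X[:,1]-.05)<.08)]; zb=np.median(P[:,2]); P=P[(P[:,2]>zb+.004)&(P[:,2]<zb+.02)]
H=P[P[:,0]<.668,:2]; m=H.mean(0); e=np.linalg.svd(H-m)[2][0]; e*=np.sign(e[0]); s=(P[:,:2]-m)@e; print(zb,len(P),np.degrees(np.arctan2(e[1],e[0])),np.ptp(s),m+e*(s.max()-.0635),m+e*(s.min()+.07))
E
```

```text
[0.6991109  0.04482158 0.008     ] [0.5855433  0.05652653 0.006     ] 0.11416920206434786 -5.88446374026066 origin [0.65235856 0.04964015] [0.65517444 0.04934993]
0.0006917579883263247 2255 -84.74138832006828 0.09521064095985987 [0.62642142 0.03323194] [ 0.62993069 -0.00489627]
```

```bash
python3 - <<'E'
from h import *
T=np.eye(4);T[:3,:3]=down(-58.2);T[:3,3]=[.5623,-.332,.2267]
print(plan([.6525,.049,.12],down(-5.5),T)); print(tool()[:3,3])
E
```

```text
(array([-276.3, -277.4,  106.7]), array([ 0.  ,  0.  , -0.92]))
[ 0.56442707 -0.33417284  0.23542759]
```

Emit:
{"fn": "play_rows", "kwargs": {
  "xyz": [
    [-40,-40,0],
    [-80,-80,10],
    [-120,-120,25],
    [-160,-160,45],
    [-200,-200,65],
    [-240,-240,85],
    [-268,-269,100],
    [-276.3,-277.4,110],
    [-276.3,-277.4,120],
    [-276.3,-277.4,140]
  ],
  "rot": [
    [0,0,-0.12],
    [0,0,-0.25],
    [0,0,-0.38],
    [0,0,-0.51],
    [0,0,-0.64],
    [0,0,-0.77],
    [0,0,-0.88],
    [0,0,-0.92],
    [0,0,-0.92],
    [0,0,-0.92]
  ],
  "grip": [0.5,0.5,0.5,0.5,0.5,0.5,0.5,0.5,0.5,0.5]
}}

```text
time_s: 15.6
eef_pos: [0.6527, 0.0472, 0.087]
eef_rot: [0.0, 0.999, -0.048, 0.001]
wrist_force: [0.3, 0.7, 0.5]
opening: 0.502
grasp_force: 0.0
```

Emit:
{"fn": "play_rows", "kwargs": {
  "xyz": [
    [0,0,15],
    [0,0,35],
    [0,0,50],
    [0,0,60],
    [0,0,65.5],
    [0,0,65.5],
    [0,0,65.5],
    [0,0,65.5],
    [0,0,65.5],
    [0,0,65.5]
  ],
  "rot": [
    [0,0,0],
    [0,0,0],
    [0,0,0],
    [0,0,0],
    [0,0,0],
    [0,0,0],
    [0,0,0],
    [0,0,0],
    [0,0,0],
    [0,0,0]
  ],
  "grip": [0.5,0.5,0.5,0.5,0.5,0.5,0,0,0,0]
}}

```text
time_s: 16.85
eef_pos: [0.6524, 0.0487, 0.0219]
eef_rot: [0.0, 0.999, -0.047, 0.001]
wrist_force: [-1.5, 0.6, 5.9]
opening: 0.088
grasp_force: 59.3
```

Emit:
{"fn": "play_rows", "kwargs": {
  "xyz": [
    [0,0,0],
    [0,0,-5],
    [0,0,-20],
    [0,0,-50],
    [0,0,-80],
    [0,0,-80],
    [0,0,-80],
    [0,0,-80],
    [0,0,-80],
    [0,0,-80]
  ],
  "rot": [
    [0,0,0],
    [0,0,0],
    [0,0,0],
    [0,0,0],
    [0,0,0],
    [0,0,0],
    [0,0,0],
    [0,0,0],
    [0,0,0],
    [0,0,0]
  ],
  "grip": [0,0,0,0,0,0,0,0,0,0]
}}

```text
time_s: 18.1
eef_pos: [0.6514, 0.0488, 0.1003]
eef_rot: [-0.0, 0.999, -0.047, -0.001]
wrist_force: [-0.1, -0.4, -0.5]
opening: 0.087
grasp_force: 58.6
```

```bash
python3 - <<'E'
from h import *
w=shot('wrist','w5'); save('w5',w['color'],None,1.5); print(tool()[:3,3])
E
```

```text
[0.65154062 0.04875917 0.10049423]
```

View pics/w5.png

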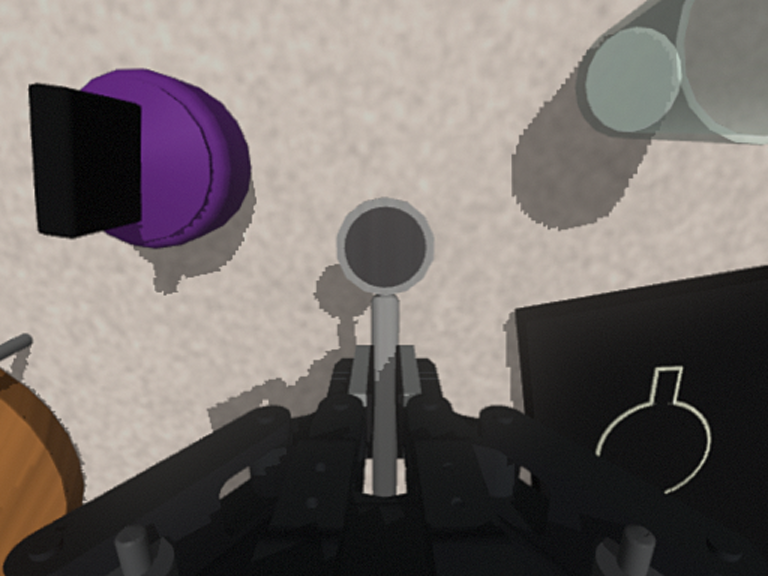

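The spoon is held straight, with the bowl centre at (385,247).

```bash
python3 - <<'E'
from h import *
w=load('w5'); HE=np.array(vision.camera('wrist')['hand_eye']); w['E']=HE
f=lambda u,v,z: atz(w,(u+.5)/1.5-.5,(v+.5)/1.5-.5,z)
print(f(385,247,.0135),f(385,198,.0135),bydepth(w,256,180))
b=f(385,247,.0135)[0]; off=b-.047
yaw=12.2; org=np.array([.5217,-.2223]); d=np.array([np.cos(np.radians(yaw)),np.sin(np.radians(yaw))])
tgt=org-d*off; print('off',off,'tgt',tgt)
T=np.eye(4);T[:3,:3]=down(-5.5);T[:3,3]=[.6525,.049,.101]
print(plan([*tgt,.075],down(yaw),T),plan([*tgt,.028],down(yaw),T))
E
```

```text
[ 0.04729748 -0.00031961  0.0135    ] [ 0.06319244 -0.00031913  0.0135    ] [ 0.03925407 -0.00057177  0.0140298 ]
off 0.0002974771538085466 tgt [ 0.52140924 -0.22236286]
(array([-104.5,  282.7,   26. ]), array([ 0.   ,  0.   , -0.309])) (array([-104.5,  282.7,   73. ]), array([ 0.   ,  0.   , -0.309]))
```

```bash
python3 - <<'E'
from h import *
T=np.eye(4);T[:3,:3]=down(-5.5);T[:3,3]=[.6525,.049,.101]
print(plan([.52,-.155,.2],down(12.2),T))
E
```

```text
(array([-112.3,  215.8,  -99. ]), array([ 0.   ,  0.   , -0.309]))
```

Emit:
{"fn": "play_rows", "kwargs": {
  "xyz": [
    [-15,30,-30],
    [-38,72,-60],
    [-60,116,-90],
    [-82,160,-99],
    [-100,194,-99],
    [-110,211,-99],
    [-112.3,215.8,-99],
    [-112.3,215.8,-99],
    [-112.3,215.8,-99],
    [-112.3,215.8,-99]
  ],
  "rot": [
    [0,0,-0.05],
    [0,0,-0.1],
    [0,0,-0.17],
    [0,0,-0.24],
    [0,0,-0.3],
    [0,0,-0.309],
    [0,0,-0.309],
    [0,0,-0.309],
    [0,0,-0.309],
    [0,0,-0.309]
  ],
  "grip": [0,0,0,0,0,0,0,0,0,0]
}}

```text
time_s: 19.45
eef_pos: [0.52, -0.1548, 0.1999]
eef_rot: [-0.0, 0.994, 0.108, -0.0]
wrist_force: [0.5, -0.4, -0.2]
opening: 0.091
grasp_force: 58.7
```

```bash
python3 - <<'E'
from h import *
w=shot('wrist','w6'); print(tool()[:3,3])
u,v=proj(w,np.array([.53,-.19,.006])); print(u,v)
save('w6',w['color'],(200,60,455,260),3)
E
```

```text
[ 0.51993329 -0.15489344  0.19987756]
288.10608126133815 172.86213201126733
```

View pics/w6.png

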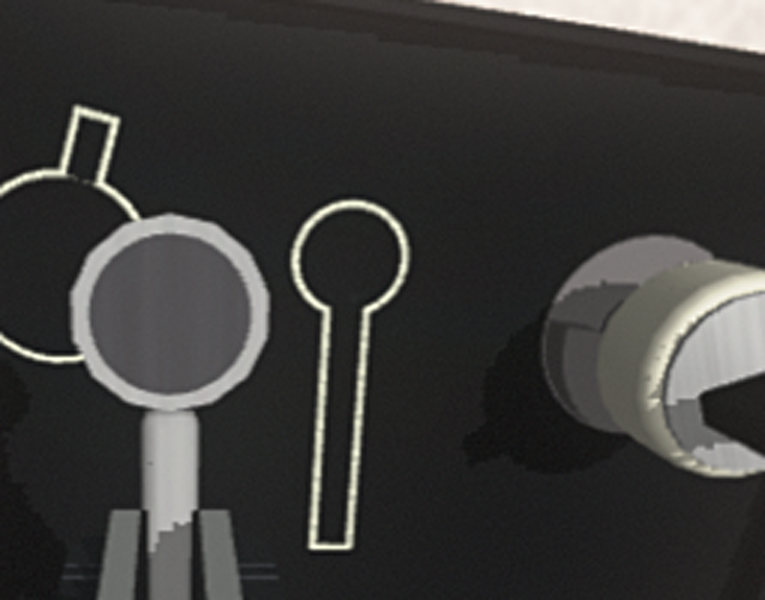

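The spoon outline is clear: bowl centre (350,256), tip (352,202), tail (331,548). The glass tab's outer corners are at (77,107) and (119,120).

```bash
python3 - <<'E'
from h import *
w=load('w6'); f=lambda u,v: atz(w,200+(u+.5)/3-.5,60+(v+.5)/3-.5,.0062)[:2]
b=f(350.5,257);t=f(331,547);tip=f(352,202); d=tip-t; L=np.hypot(*d); e=d/L; yaw=np.degrees(np.arctan2(e[1],e[0]))
org=(tip+t)/2+e*.0033; print(b,t,tip,L,yaw,org,b-.047*e)
tab=(f(77,107)+f(119,120))/2; c=np.array([.5411,-.1072]); x=tab-c; print('tab end',tab,np.hypot(*x),np.degrees(np.arctan2(x[1],x[0])))
s=(f(64,173)+f(99,183))/2; y=tab-s; print('tab axis yaw',np.degrees(np.arctan2(y[1],y[0])))
T=tool(); tgt=(org+b-.047*e)/2
print(tgt,plan([*tgt,.075],down(yaw),T),plan([*tgt,.028],down(yaw),T))
E
```

```text
[ 0.5675759 -0.2133861] [ 0.45053528 -0.23829071] [ 0.58712464 -0.20845686] 0.13980955663832068 12.32104365829851 [ 0.52205395 -0.2226696 ] [ 0.52165844 -0.22341539]
tab end [ 0.59750522 -0.11135457] 0.05655801863088476 -4.212561263024264
tab axis yaw -3.8825477736624974
[ 0.52185619 -0.22304249] (array([-12.7,  67. , 124.9]), array([-0.   ,  0.   ,  0.001])) (array([-12.7,  67. , 171.9]), array([-0.   ,  0.   ,  0.001]))
```

Emit:
{"fn": "play_rows", "kwargs": {
  "xyz": [
    [-5,30,20],
    [-10,55,50],
    [-13,67,85],
    [-13,67,120],
    [-13,67,140],
    [-13,67,155],
    [-13,67,164],
    [-13,67,169],
    [-13,67,171.3],
    [-13,67,171.3]
  ],
  "rot": [
    [0,0,0],
    [0,0,0],
    [0,0,0],
    [0,0,0],
    [0,0,0],
    [0,0,0],
    [0,0,0],
    [0,0,0],
    [0,0,0],
    [0,0,0]
  ],
  "grip": [0,0,0,0,0,0,0,0,0,0]
}}

```text
time_s: 20.75
eef_pos: [0.5215, -0.224, 0.0291]
eef_rot: [0.0, 0.994, 0.107, 0.0]
wrist_force: [-1.0, -0.6, -1.3]
opening: 0.084
grasp_force: 58.8
```

Emit:
{"fn": "play_rows", "kwargs": {
  "xyz": [
    [0,0,0],
    [0,0,0.3],
    [0,0,0.3],
    [0,0,0.3],
    [0,0,-2],
    [0,0,-10],
    [0,0,-30],
    [0,0,-70],
    [0,0,-120],
    [0,0,-170]
  ],
  "rot": [
    [0,0,0],
    [0,0,0],
    [0,0,0],
    [0,0,0],
    [0,0,0],
    [0,0,0],
    [0,0,0],
    [0,0,0],
    [0,0,0],
    [0,0,0]
  ],
  "grip": [0,0.25,0.35,0.35,0.4,0.5,0.6,0.8,1,1]
}}

```text
time_s: 22.0
eef_pos: [0.5212, -0.2238, 0.2019]
eef_rot: [0.001, 0.994, 0.107, 0.001]
wrist_force: [0.5, -0.7, -0.4]
opening: 1.004
grasp_force: 0.0
```

```bash
python3 - <<'E'
from h import *
w=shot('wrist','w7'); save('w7',w['color'],(130,40,400,240),1.5); o=readout.get_obs(); print(o['time_s'],o['eef_pos'],np.round(o['q'],3))
a=load('top0')
# top-depth check of glass rim & rack bar
vv,uu=np.mgrid[0:384,0:512]
n=cv2.undistortPoints(np.stack([uu,vv],-1).reshape(-1,1,2).astype(float),a['K'],np.array([a['k1'],0,0,0]))[:,0]
z=a['depth'].ravel(); X=(np.c_[n*z[:,None],z,np.ones(len(z))]@a['E'].T)[:,:3]
m=(z>0)&(np.hypot(X[:,0]-.56,X[:,1]-.335)<.25)
P=X[m&(X[:,2]>.155)&(X[:,2]<.19)&(X[:,0]+X[:,1]>.8)&(X[:,1]<.46)]; r=cv2.minAreaRect((P[:,:2]*1000).astype(np.float32)); print('rack shelf',len(P),r)
c=a['color'].reshape(-1,3).astype(int); D=X[m&(c[:,0]>c[:,2]+50)&(X[:,2]<.04)&(X[:,2]>.01)]; print('disc',cv2.minEnclosingCircle((D[:,:2]*1000).astype(np.float32)),np.median(D[:,2]))
E
```

```text
22.05 [ 0.52448653 -0.22578546  0.20970657] [-0.614  0.203  1.666  0.     1.26   0.741]
rack shelf 756 ((605.4003295898438, 384.31890869140625), (143.12721252441406, 227.57135009765625), 48.02200698852539)
disc ((565.885498046875, 339.8512268066406), 83.9901123046875) 0.021208915453491684
```

View pics/w7.png

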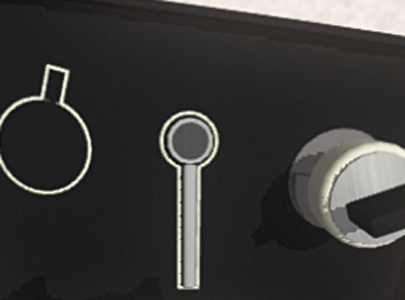

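The spoon lies inside its outline with the bowl matching. All ten views are used, so the rest is numeric. Next is the view and pre-grasp pose for the glass.

```bash
cat >> h.py <<'E'
def lean(yaw,tilt):
    a=np.radians(yaw);t=np.radians(tilt);f=np.array([np.cos(a),np.sin(a),0]);u=np.array([0,0,1.])
    z=f*np.sin(t)-u*np.cos(t); x=f*np.cos(t)+u*np.sin(t); return np.c_[x,np.cross(z,x),z]
def cloud(w):
    vv,uu=np.mgrid[0:384,0:512]
    n=cv2.undistortPoints(np.stack([uu,vv],-1).reshape(-1,1,2).astype(float),w['K'],np.array([w['k1'],0,0,0]))[:,0]
    z=w['depth'].ravel(); X=(np.c_[n*z[:,None],z,np.ones(len(z))]@w['E'].T)[:,:3]; X[z<=0]=np.nan; return X
E
python3 - <<'E'
from h import *
T=np.eye(4);T[:3,:3]=down(12.3);T[:3,3]=tool()[:3,3]*0+[.5216,-.2235,.1987]
L=lean(48,42); tgt=np.array([.5655,.3398,.066])-.17*L[:,2]; print(tgt); p=plan(tgt,L,T); print(p,tool()[:3,3])
# waypoint list
rv=p[1]
for k in range(1,11): print(np.round(p[0]*k/10,1),np.round(rv*k/10,3))
E
```

```text
[0.48938492 0.25526564 0.19233462]
(array([  70.5, -474.6,    6.4]), array([ 0.228,  0.709, -0.595])) [ 0.52448653 -0.22578546  0.20970657]
[  7.  -47.5   0.6] [ 0.023  0.071 -0.06 ]
[ 14.1 -94.9   1.3] [ 0.046  0.142 -0.119]
[  21.2 -142.4    1.9] [ 0.068  0.213 -0.178]
[  28.2 -189.8    2.6] [ 0.091  0.284 -0.238]
[  35.2 -237.3    3.2] [ 0.114  0.354 -0.298]
[  42.3 -284.8    3.8] [ 0.137  0.425 -0.357]
[  49.4 -332.2    4.5] [ 0.16   0.496 -0.416]
[  56.4 -379.7    5.1] [ 0.182  0.567 -0.476]
[  63.4 -427.1    5.8] [ 0.205  0.638 -0.536]
[  70.5 -474.6    6.4] [ 0.228  0.709 -0.595]
```

Emit:
{"fn": "play_rows", "kwargs": {
  "xyz": [
    [7,-47.5,-10],
    [14,-95,-20],
    [21,-142,-20],
    [28,-190,-20],
    [35,-237,-20],
    [42,-285,-20],
    [49,-332,-15],
    [56,-380,-10],
    [63,-427,0],
    [70.5,-474.6,6.4]
  ],
  "rot": [
    [0.023,0.071,-0.06],
    [0.046,0.142,-0.119],
    [0.068,0.213,-0.178],
    [0.091,0.284,-0.238],
    [0.114,0.354,-0.298],
    [0.137,0.425,-0.357],
    [0.16,0.496,-0.416],
    [0.182,0.567,-0.476],
    [0.205,0.638,-0.536],
    [0.228,0.709,-0.595]
  ],
  "grip": [1,1,1,1,1,1,1,1,1,1]
}}

```text
time_s: 23.3
eef_pos: [0.489, 0.2564, 0.1937]
eef_rot: [-0.146, 0.851, 0.381, 0.33]
wrist_force: [-0.2, 0.2, 0.4]
opening: 0.999
grasp_force: 0.0
```

```bash
python3 - <<'E'
from h import *
for i in range(6): vision.camera('wrist')
w=shot('wrist','w8'); o=readout.get_obs(); print(o['eef_pos'],np.round(o['q'],3))
X=cloud(w); col=w['color'].reshape(-1,3).astype(int); C=np.array([.5655,.3398])
d=X[:,:2]-C; a=np.radians(48); xr=d@[np.cos(a),np.sin(a)]; yr=d@[-np.sin(a),np.cos(a)]; r=np.hypot(xr,yr)
for lo,hi in [(.025,.04),(.04,.06),(.06,.075),(.076,.084),(.084,.098),(.098,.106),(.16,.18)]:
    m=(X[:,2]>lo)&(X[:,2]<hi)&(r<.09 if hi<.15 else (abs(xr)<.02)&(abs(yr)<.12))
    if m.sum(): print(lo,hi,m.sum(),'x',np.percentile(xr[m],[1,50,99]).round(4),'y',np.percentile(yr[m],[1,50,99]).round(4))
m=(r<.08)&(X[:,2]>.03)&(X[:,2]<.085)&(xr>.034); print('handle?',m.sum()); 
for s in np.c_[xr,yr,X[:,2]][m][::max(1,m.sum()//25)]: print(s.round(4))
E
```

```text
[0.49002467 0.2542091  0.19358744] [-0.035 -0.116  2.213  0.879  0.728  0.113]
0.025 0.04 219 x [-0.0319 -0.028  -0.0076] y [-0.0317 -0.0015  0.0278]
0.04 0.06 328 x [-0.0315 -0.0283 -0.0093] y [-0.0297 -0.0015  0.0277]
0.06 0.075 325 x [-0.032  -0.0276  0.0445] y [-0.0316  0.0016  0.0276]
0.076 0.084 1765 x [-0.0309 -0.0013  0.0238] y [-0.0301 -0.0014  0.0272]
0.084 0.098 738 x [-0.0285  0.0119  0.0253] y [-0.0271 -0.0014  0.0236]
0.098 0.106 627 x [-0.0286  0.0023  0.0266] y [-0.0291 -0.0014  0.0256]
0.16 0.18 6255 x [-0.0108 -0.0059  0.0199] y [-0.1143  0.0025  0.108 ]
handle? 37
[0.0458 0.0256 0.0724]
[0.0445 0.0243 0.0741]
[0.0444 0.0232 0.0743]
[0.0456 0.0222 0.0727]
[0.0453 0.0268 0.0712]
[0.0438 0.0254 0.0733]
[0.0431 0.0242 0.0743]
[0.0433 0.0231 0.074 ]
[0.0436 0.0221 0.0735]
[0.0445 0.0211 0.0722]
[0.0433 0.0267 0.072 ]
[0.0428 0.0255 0.0728]
[0.0424 0.0243 0.0733]
[0.0418 0.0231 0.0741]
[0.0415 0.0219 0.0747]
[0.0421 0.0209 0.0738]
[0.0431 0.0268 0.0704]
[0.0428 0.0256 0.0709]
[0.0409 0.0242 0.0736]
[0.0407 0.0231 0.0739]
[0.0396 0.0218 0.0754]
[0.0399 0.0207 0.075 ]
[0.0398 0.0196 0.0752]
[0.0411 0.0255 0.0713]
[0.0398 0.0242 0.0732]
[0.0384 0.0229 0.0752]
[0.0387 0.0218 0.0748]
[0.0385 0.0207 0.0751]
[0.0425 0.0258 0.0674]
[0.0398 0.0243 0.0713]
[0.0382 0.023  0.0736]
[0.0421 0.0259 0.0659]
[0.0419 0.0248 0.0662]
[0.0363 0.0229 0.0745]
[0.0426 0.0262 0.0632]
[0.0418 0.0249 0.0643]
[0.0419 0.0262 0.0622]
```

```bash
python3 - <<'E'
from h import *
C=np.array([.5655,.3398]); a=np.radians(48); G=C+np.array([[np.cos(a),-np.sin(a)],[np.sin(a),np.cos(a)]])@[-.001,-.0016]; print('glass',G)
for n in ('w8','side0','top0'):
    X=cloud(load(n)); d=X[:,:2]-G; r=np.hypot(*d.T); th=np.degrees(np.arctan2(d[:,1],d[:,0]))
    m=(r>.036)&(r<.058)&(X[:,2]>.028)&(X[:,2]<.08); print(n,m.sum())
    h,e=np.histogram(th[m],bins=np.arange(-180,181,10)); print({int(e[i]):int(h[i]) for i in range(36) if h[i]})
    for b0 in (40,60,80):
        k=m&(th>b0)&(th<b0+20); 
        if k.sum(): print(b0,'th',np.percentile(th[k],[5,50,95]).round(1),'z',np.percentile(X[k,2],[5,50,95]).round(3),'r',np.percentile(r[k],[5,50,95]).round(3))
# image-based: sample brightness where a handle at yaw th would be in side0 and w8
for n in ('w8','side0'):
    w=load(n); g=w['color'].mean(2)
    for th in range(30,95,5):
        t=np.radians(th); vals=[]
        for rr in (.038,.042,.046,.050):
            u,v=proj(w,np.r_[G+rr*np.array([np.cos(t),np.sin(t)]),.076]); u,v=int(round(u)),int(round(v)); vals.append((u,v,int(g[v,u]),round(float(w['depth'][v,u]-(np.linalg.inv(w['E'])@np.r_[G+rr*np.array([np.cos(t),np.sin(t)]),.076,1])[2]),3)))
        print(n,th,[x[2:] for x in vals])
E
```

```text
glass [0.5660199  0.33798625]
w8 37
{70: 26, 80: 11}
60 th [75.2 78.1 79.8] z [0.067 0.074 0.075] r [0.046 0.05  0.054]
80 th [80.2 80.5 81.1] z [0.063 0.071 0.074] r [0.045 0.051 0.052]
side0 33
{70: 15, 80: 18}
60 th [76.2 78.7 79.7] z [0.042 0.074 0.077] r [0.039 0.046 0.054]
80 th [80.1 80.8 81.9] z [0.04  0.067 0.074] r [0.037 0.049 0.054]
top0 33
{-180: 2, -170: 3, -160: 1, -140: 2, -130: 1, -120: 1, -110: 1, -100: 2, -80: 1, -60: 2, -40: 1, -30: 1, -20: 1, 10: 1, 30: 1, 80: 4, 90: 1, 130: 2, 140: 2, 150: 1, 170: 2}
80 th [83.  86.5 91. ] z [0.04  0.078 0.08 ] r [0.037 0.044 0.053]
w8 30 [(77, -0.021), (75, -0.029), (104, -0.03), (94, 0.091)]
w8 35 [(80, -0.022), (74, -0.029), (128, -0.032), (88, 0.091)]
w8 40 [(79, -0.021), (76, -0.027), (147, -0.033), (147, 0.09)]
w8 45 [(80, -0.02), (78, -0.026), (122, -0.032), (150, 0.091)]
w8 50 [(79, -0.021), (78, -0.027), (133, -0.033), (147, 0.091)]
w8 55 [(81, -0.023), (80, -0.026), (146, -0.032), (156, 0.091)]
w8 60 [(82, -0.022), (80, -0.028), (156, -0.031), (152, 0.091)]
w8 65 [(85, -0.022), (82, -0.029), (138, -0.033), (152, 0.092)
[... 428 characters left out ...]
(114, 0.061)]
side0 40 [(107, 0.063), (104, 0.059), (104, 0.058), (110, 0.061)]
side0 45 [(98, 0.058), (87, 0.062), (100, 0.062), (121, -0.109)]
side0 50 [(68, 0.065), (67, 0.058), (66, 0.062), (97, 0.063)]
side0 55 [(71, 0.059), (76, 0.062), (64, 0.061), (104, -0.109)]
side0 60 [(88, 0.06), (90, 0.057), (69, 0.063), (95, 0.062)]
side0 65 [(81, 0.023), (95, 0.062), (82, 0.058), (89, 0.06)]
side0 70 [(85, 0.033), (84, 0.036), (96, 0.063), (82, 0.059)]
side0 75 [(139, -0.0), (122, 0.002), (92, 0.049), (97, 0.063)]
side0 80 [(125, 0.001), (139, 0.002), (94, 0.0), (129, -0.0)]
side0 85 [(82, 0.018), (94, 0.03), (83, 0.036), (70, 0.051)]
side0 90 [(91, 0.02), (84, 0.024), (79, 0.038), (91, 0.04)]
```

```bash
python3 - <<'E'
from h import *
L0=lean(48,42);T=np.eye(4);T[:3,:3]=L0;T[:3,3]=[.48938,.25527,.19233]
o=readout.get_obs(); print(o['time_s'],o['eef_pos'],plan(T[:3,3],L0))
L=lean(54,42); G=np.array([.566,.338,.066])
for s in (.15,.1,.06,.03,.01,0): print(s,plan(G-s*L[:,2],L,T))
f=np.array([np.cos(np.radians(54)),np.sin(np.radians(54)),0]); r=np.array([np.cos(np.radians(48)),np.sin(np.radians(48)),0])
print('in grasp tool axes: up',np.round(L.T@[0,0,1],3),'back(-rack x)',np.round(L.T@-r,3))
E
```

```text
23.65 [0.49002467 0.2542091  0.19358744] (array([-0.6, -1.2,  1.2]), array([ 0.002, -0.001,  0.001]))
0.15 (array([-0.3, 12.1, 19.7]), array([ 0.07 ,  0.   , -0.078]))
0.1 (array([-0.5,  8.6, 69.6]), array([ 0.07 ,  0.   , -0.078]))
0.06 (array([ -0.6,   5.8, 109.5]), array([ 0.07 ,  0.   , -0.078]))
0.03 (array([ -0.7,   3.7, 139.4]), array([ 0.07 ,  0.   , -0.078]))
0.01 (array([ -0.7,   2.3, 159.3]), array([ 0.07 ,  0.   , -0.078]))
0 (array([ -0.7,   1.6, 169.3]), array([ 0.07 ,  0.   , -0.078]))
in grasp tool axes: up [ 0.669  0.    -0.743] back(-rack x) [-0.739 -0.105 -0.665]
```

Emit:
{"fn": "play_rows", "kwargs": {
  "xyz": [
    [0,8,8],
    [-0.3,12,20],
    [-0.4,10.5,45],
    [-0.5,8.6,70],
    [-0.6,7,92],
    [-0.6,5.8,110],
    [-0.7,4.7,125],
    [-0.7,3.7,139],
    [-0.7,3.7,139.4],
    [-0.7,3.7,139.4]
  ],
  "rot": [
    [0.035,0,-0.039],
    [0.07,0,-0.078],
    [0.07,0,-0.078],
    [0.07,0,-0.078],
    [0.07,0,-0.078],
    [0.07,0,-0.078],
    [0.07,0,-0.078],
    [0.07,0,-0.078],
    [0.07,0,-0.078],
    [0.07,0,-0.078]
  ],
  "grip": [1,1,1,1,1,1,1,1,1,1]
}}

```text
time_s: 24.9
eef_pos: [0.554, 0.3211, 0.0886]
eef_rot: [-0.162, 0.832, 0.424, 0.32]
wrist_force: [0.1, 0.1, 0.2]
opening: 1.0
grasp_force: 0.0
```

```bash
python3 - <<'E'
from h import *
o=readout.get_obs(); print(o['eef_pos'],o['wrist_force'],np.round(o['q'],3)); L=lean(54,42); print(plan(np.array([.566,.338,.066]),L))
w=shot('wrist','w9'); X=cloud(w); Tw=tool(); Y=(X-Tw[:3,3])@Tw[:3,:3]  # tool coords
d=X[:,:2]-[.566,.338]; r=np.hypot(*d.T)
for lo,hi in [(.03,.06),(.06,.078),(.099,.106)]:
    m=(X[:,2]>lo)&(X[:,2]<hi)&(r<.045); 
    if m.sum(): print(lo,m.sum(),'world',np.percentile(X[m],[1,99],axis=0).round(4).tolist(),'tool y',np.percentile(Y[m,1],[1,99]).round(4))
E
```

```text
[0.55402826 0.32112645 0.08859197] [0.12515631 0.11257533 0.15132345] [ 0.093  0.318  2.018  1.143  0.585 -0.202]
(array([ 0.2, -0.2, 30.6]), array([ 0.001, -0.   ,  0.001]))
0.03 355 world [[0.5352, 0.307, 0.0305], [0.5726, 0.3347, 0.0593]] tool y [-0.0232  0.0228]
0.06 326 world [[0.535, 0.307, 0.0603], [0.5807, 0.3817, 0.0778]] tool y [-0.0289  0.0274]
0.099 2196 world [[0.5384, 0.3106, 0.0992], [0.5934, 0.3657, 0.1038]] tool y [-0.0278  0.0272]
```

Emit:
{"fn": "play_rows", "kwargs": {
  "xyz": [
    [0,0,8],
    [0,0,16],
    [0,0,23],
    [0,0,28],
    [0,0,30],
    [0,0,30],
    [0,0,30],
    [0,0,30],
    [0,0,30],
    [0,0,30]
  ],
  "rot": [
    [0,0,0],
    [0,0,0],
    [0,0,0],
    [0,0,0],
    [0,0,0],
    [0,0,0],
    [0,0,0],
    [0,0,0],
    [0,0,0],
    [0,0,0]
  ],
  "grip": [1,1,1,1,1,1,0.9,0.5,0.3,0.3]
}}

```text
time_s: 26.2
eef_pos: [0.5659, 0.3377, 0.0665]
eef_rot: [-0.162, 0.832, 0.424, 0.32]
wrist_force: [-1.6, -1.0, 5.6]
opening: 0.71
grasp_force: 65.7
```

```bash
python3 - <<'E'
from h import *
o=readout.get_obs(); print(o['time_s'],o['eef_pos'],o['wrist_force'],o['opening'],o['grasp_force'],np.round(o['q'],3)); print(plan(np.array([.566,.338,.066]),lean(54,42)))
E
```

```text
26.2 [0.56594008 0.33767847 0.06653194] [-1.58226379 -0.95732346  5.63689083] 0.7102093216519584 65.66040515899658 [ 0.126  0.396  1.975  1.202  0.55  -0.244]
(array([-0.1, -0.1,  0.6]), array([ 0.001, -0.001,  0.001]))
```

Emit:
{"fn": "play_rows", "kwargs": {
  "xyz": [
    [2,0,-2.2],
    [4,0,-4.5],
    [4,0,-4.5],
    [-3.4,-1.1,-11.1],
    [-18.2,-3.2,-24.4],
    [-36.6,-5.8,-41],
    [-55.1,-8.4,-57.7],
    [-69.9,-10.5,-71],
    [-69.9,-10.5,-71],
    [-50,-10.5,-93.3]
  ],
  "rot": [
    [0,0,0],
    [0,0,0],
    [0,0,0],
    [0,0,0],
    [0,0,0],
    [0,0,0],
    [0,0,0],
    [0,0,0],
    [0,0,0],
    [0,0,0]
  ],
  "grip": [0.3,0.3,0.3,0.3,0.3,0.3,0.3,0.3,0.3,0.3]
}}

```text
time_s: 27.45
eef_pos: [0.4972, 0.263, 0.1001]
eef_rot: [-0.164, 0.833, 0.423, 0.317]
wrist_force: [0.3, 0.3, -3.1]
opening: 0.707
grasp_force: 66.1
```

```bash
python3 - <<'E'
from h import *
o=readout.get_obs(); print(o['time_s'],o['eef_pos'],o['wrist_force'],o['opening'],np.round(o['q'],3)); 
w=shot('wrist','w10'); X=cloud(w); Tw=w['E']@np.linalg.inv(np.array(vision.camera('wrist')['hand_eye'])); t=Tw[:3,3]
d=X[:,:2]-t[:2]; a=np.radians(54); xx=d@[np.cos(a),np.sin(a)]; yy=d@[-np.sin(a),np.cos(a)]; zz=X[:,2]-t[2]; r=np.hypot(xx,yy)
m=(zz>.034)&(zz<.04)&(r<.05); print('rim',m.sum(),np.percentile(np.c_[xx,yy,zz][m],[1,99],axis=0).round(4).tolist())
m=(zz>-.025)&(zz<.013)&(r>.036)&(r<.058)&(xx>.02); th=np.degrees(np.arctan2(yy,xx)); print('handle',m.sum(),np.percentile(th[m],[5,50,95]),np.percentile(zz[m],[5,95]))
T=np.eye(4); L=lean(54,42); T[:3,:3]=L; T[:3,3]=np.array([.566,.338,.066])+L@[-.05,-.0105,-.0933]; print('cmd',T[:3,3])
# glass frame -> stage waypoints above mark
Lp=lean(-29,42)
for p in ([.5411,-.1072,.20],[.5411,-.1072,.06]): print(plan(p,Lp,T))
print('vertical-axis rv',(L.T@[0,0,-1]).round(3)*1.4486)
E
```

```text
27.45 [0.49718929 0.26303832 0.100131  ] [ 0.34408535  0.31886132 -3.12636574] 0.7072874886458609 [-0.045  0.159  2.191  1.116  0.67  -0.287]
rim 4363 [[-0.0261, -0.0418, 0.0341], [0.0286, 0.0424, 0.0397]]
handle 195 [19.23035093 22.64189999 25.37572993] [-0.00201394  0.00901963]
cmd [0.49896948 0.26360407 0.10187888]
(array([-138.9,  252. , -257.1]), array([-0.969,  0.   ,  1.077]))
(array([-232.6,  252. , -153. ]), array([-0.969,  0.   ,  1.077]))
vertical-axis rv [-0.9691134  0.         1.0763098]
```

```bash
python3 - <<'E'
from h import *
L=lean(54,42); c0=np.array([.49897,.2636,.10188]); T=np.eye(4); T[:3,:3]=L; T[:3,3]=c0
tg=np.array([.5402,-.1068,.14]); zz=[.13,.16,.175,.18,.18,.175,.17,.16,.15,.14]; ss=[.03,.1,.22,.35,.49,.63,.77,.9,1,1]
for s,z in zip(ss,zz):
    p=c0+(tg-c0)*s; p[2]=z; a=54-80.6*s; print(plan(p,lean(a,42),T))
E
```

```text
(array([ 12.7,   7.5, -26.4]), array([-0.028,  0.   ,  0.031]))
(array([ 18.4,  25.1, -61.6]), array([-0.094,  0.   ,  0.105]))
(array([  3.9,  55.2, -94.9]), array([-0.207,  0.   ,  0.23 ]))
(array([ -19.4,   87.9, -122.6]), array([-0.329, -0.   ,  0.366]))
(array([ -48. ,  123. , -148.4]), array([-0.461,  0.   ,  0.512]))
(array([ -80. ,  158.2, -170.4]), array([-0.593, -0.   ,  0.659]))
(array([-112. ,  193.3, -192.5]), array([-0.725, -0.   ,  0.805]))
(array([-145.3,  226. , -209.1]), array([-0.847,  0.   ,  0.941]))
(array([-172.5,  251.1, -220.1]), array([-0.941,  0.   ,  1.045]))
(array([-179.2,  251.1, -212.6]), array([-0.941,  0.   ,  1.045]))
```

Emit:
{"fn": "play_rows", "kwargs": {
  "xyz": [
    [12.7,7.5,-26.4],
    [18.4,25.1,-61.6],
    [3.9,55.2,-94.9],
    [-19.4,87.9,-122.6],
    [-48,123,-148.4],
    [-80,158.2,-170.4],
    [-112,193.3,-192.5],
    [-145.3,226,-209.1],
    [-172.5,251.1,-220.1],
    [-179.2,251.1,-212.6]
  ],
  "rot": [
    [-0.028,0,0.031],
    [-0.094,0,0.105],
    [-0.207,0,0.23],
    [-0.329,0,0.366],
    [-0.461,0,0.512],
    [-0.593,0,0.659],
    [-0.725,0,0.805],
    [-0.847,0,0.941],
    [-0.941,0,1.045],
    [-0.941,0,1.045]
  ],
  "grip": [0.3,0.3,0.3,0.3,0.3,0.3,0.3,0.3,0.3,0.3]
}}

```text
time_s: 28.8
eef_pos: [0.5362, -0.0971, 0.1455]
eef_rot: [0.075, 0.917, -0.189, 0.345]
wrist_force: [0.1, -0.8, -1.9]
opening: 0.71
grasp_force: 66.5
```

```bash
python3 - <<'E'
from h import *
for i in range(4): vision.camera('wrist')
o=readout.get_obs(); print(o['time_s'],o['eef_pos'],o['wrist_force'],o['opening'],np.round(o['q'],3)); print(plan([.5402,-.1068,.14],lean(-26.6,42)))
w=shot('wrist','w11'); X=cloud(w); t=tool()[:3,3]
d=X[:,:2]-t[:2]; a=np.radians(-26.6); xx=d@[np.cos(a),np.sin(a)]; yy=d@[-np.sin(a),np.cos(a)]; zz=X[:,2]-t[2]; r=np.hypot(xx,yy); th=np.degrees(np.arctan2(yy,xx))
m=(zz>-.025)&(zz<.013)&(r>.036)&(r<.058)&(xx>.02)
P=np.c_[xx,yy][m]; print('handle',m.sum(),np.percentile(th[m],[5,50,95]),P.mean(0),r[m].max())
# visible mark pixels: bright thin lines on tray floor
g=w['color'].mean(2).ravel(); k=(abs(X[:,2]-.0065)<.004)&(g>110)&(np.hypot(X[:,0]-.5411,X[:,1]+.1072)<.065)
q=X[k,:2]-[.5411,-.1072]; rr=np.hypot(*q.T); tt=np.degrees(np.arctan2(q[:,1],q[:,0])); print('mark px',k.sum(),'circle r',np.percentile(rr[rr<.04],[5,50,95]) if (rr<.04).any() else '','tab th',np.median(tt[rr>.042]) if (rr>.042).any() else '')
for b in range(-180,180,45):
    s=(rr<.04)&(rr>.03)&(tt>=b)&(tt<b+45); 
    if s.sum(): print(b,s.sum(),rr[s].mean().round(4))
E
```

```text
29.0 [ 0.53570819 -0.09566849  0.14546314] [-0.22490161 -0.38488306 -2.89906899] 0.7099356236519684 [-0.385 -0.051  2.274 -0.091  0.2    1.669]
(array([2.7, 8.4, 9.8]), array([-0.035,  0.013,  0.051]))
handle 196 [24.18296738 27.59373508 30.24719213] [0.04356899 0.02267308] 0.05559750740404513
mark px 1 circle r  tab th -123.25727485867232
```

```bash
python3 - <<'E'
from h import *
print(tool()[:3,3]); 
for z in (.14,.11,.08): print(plan([.5402,-.1068,z],lean(-27.5,42)))
E
```

```text
[ 0.53586173 -0.09571224  0.14596338]
(array([ 2.3,  8.4, 10. ]), array([-0.045,  0.012,  0.062]))
(array([-17.5,   8.2,  32.6]), array([-0.045,  0.012,  0.062]))
(array([-37.3,   8. ,  55.1]), array([-0.045,  0.012,  0.062]))
```

Emit:
{"fn": "play_rows", "kwargs": {
  "xyz": [
    [1,4,5],
    [2.3,8.4,10],
    [-8,8.3,21],
    [-17.5,8.2,32.6],
    [-27,8.1,44],
    [-33,8,51],
    [-37.3,8,55.1],
    [-37.3,8,55.1],
    [-37.3,8,55.1],
    [-37.3,8,55.1]
  ],
  "rot": [
    [-0.02,0.006,0.03],
    [-0.045,0.012,0.062],
    [-0.045,0.012,0.062],
    [-0.045,0.012,0.062],
    [-0.045,0.012,0.062],
    [-0.045,0.012,0.062],
    [-0.045,0.012,0.062],
    [-0.045,0.012,0.062],
    [-0.045,0.012,0.062],
    [-0.045,0.012,0.062]
  ],
  "grip": [0.3,0.3,0.3,0.3,0.3,0.3,0.3,0.3,0.3,0.3]
}}

```text
time_s: 30.3
eef_pos: [0.5411, -0.1095, 0.0885]
eef_rot: [0.083, 0.908, -0.223, 0.344]
wrist_force: [0.7, 0.7, -2.5]
opening: 0.708
grasp_force: 66.6
```

```bash
python3 - <<'E'
from h import *
o=readout.get_obs(); print(o['time_s'],o['eef_pos'],o['wrist_force'],np.round(o['q'],3)); print(plan([.5402,-.1068,.08],lean(-27.5,42)))
w=shot('wrist','w11'); X=cloud(w); t=np.array(o['eef_pos'])
# rim circle fit from points at rim height, excluding fingers
d=X-t; a=np.radians(-27.5); xx=d[:,:2]@[np.cos(a),np.sin(a)]; yy=d[:,:2]@[-np.sin(a),np.cos(a)]; zz=d[:,2]; r=np.hypot(xx,yy); th=np.degrees(np.arctan2(yy,xx))
m=(zz>-.025)&(zz<.013)&(r>.036)&(r<.058)&(xx>.02); P=np.c_[xx,yy][m]
e=np.linalg.svd(P-P.mean(0))[2][0]; print('handle',m.sum(),np.percentile(th[m],[5,50,95]),P.mean(0),np.degrees(np.arctan2(e[1],e[0])))
m=(zz>.03)&(zz<.042)&(abs(yy)<.0295)&(r<.035); print('rim',np.percentile(np.c_[xx,yy,zz][m],[1,50,99],axis=0).round(4).tolist())
g=w['color'].mean(2); M=np.argwhere((g>100)); 
Q=np.array([atz(w,u,v,.006)[:2] for v,u in M]); q=Q-[.5411,-.1072]; rr=np.hypot(*q.T); dz=np.array([X[v*512+u,2] for v,u in M]); k=(rr<.066)&(rr>.028)&(dz<.012); tt=np.degrees(np.arctan2(q[:,1],q[:,0])); print('mark px',k.sum(),np.c_[rr[k]*1000,tt[k]].round(0)[::max(1,k.sum()//30)].tolist())
E
```

```text
30.3 [ 0.54110236 -0.10947485  0.08851606] [ 0.74478818  0.72843066 -2.489754  ] [-0.379  0.131  2.26  -1.137  0.07   2.784]
(array([-7.2, -1.9,  5. ]), array([-0.003,  0.01 , -0.002]))
handle 197 [20.70166585 24.11622998 26.76683887] [0.04493323 0.02002715] -152.8591578549506
rim [[-0.0261, -0.0284, 0.0302], [0.0011, 0.0003, 0.0356], [0.0286, 0.0282, 0.0387]]
mark px 37 [[46.0, 67.0], [48.0, -122.0], [47.0, -123.0], [47.0, -124.0], [36.0, 105.0], [36.0, 106.0], [36.0, 107.0], [35.0, 108.0], [37.0, -160.0], [36.0, 108.0], [36.0, 109.0], [35.0, 110.0], [36.0, -163.0], [37.0, -162.0], [36.0, 110.0], [36.0, 110.0], [35.0, 111.0], [35.0, 112.0], [36.0, -164.0], [37.0, -163.0], [37.0, -163.0], [36.0, 111.0], [36.0, 112.0], [35.0, 113.0], [35.0, 114.0], [36.0, -167.0], [36.0, -166.0], [37.0, -165.0], [37.0, -164.0], [36.0, 113.0], [36.0, 114.0], [35.0, 115.0], [35.0, 115.0], [36.0, -168.0], [36.0, -167.0], [37.0, -166.0], [37.0, -166.0]]
```

The leaning wrist meets a joint limit at this yaw. I'll set the glass down here slightly rotated, regrasp it from straight above, and then turn it into place.

```bash
python3 - <<'E'
from h import *
for z,a in ((.115,-27.5),(.13,-15),(.13,-4),(.1,-4),(.08,-4),(.07,-4)): print(z,a,plan([.5402,-.1068,z],lean(a,42)))
E
```

```text
0.115 -27.5 (array([ 16.1,  -2.1, -21.2]), array([-0.003,  0.01 , -0.002]))
0.13 -15 (array([ 26. ,  -2.1, -32.5]), array([ 0.142,  0.009, -0.165]))
0.13 -4 (array([ 26. ,  -2.1, -32.5]), array([ 0.27 ,  0.009, -0.308]))
0.1 -4 (array([  6.1,  -2. , -10. ]), array([ 0.27 ,  0.009, -0.308]))
0.08 -4 (array([-7.1, -2. ,  5. ]), array([ 0.27 ,  0.009, -0.308]))
0.07 -4 (array([-13.7,  -1.9,  12.5]), array([ 0.27 ,  0.009, -0.308]))
```

Emit:
{"fn": "play_rows", "kwargs": {
  "xyz": [
    [8,-1,-10],
    [16,-2,-21],
    [26,-2,-32.5],
    [26,-2,-32.5],
    [26,-2,-32.5],
    [26,-2,-32.5],
    [20,-2,-26],
    [13,-2,-18],
    [6,-2,-10],
    [6,-2,-10]
  ],
  "rot": [
    [0,0.005,0],
    [0.02,0.009,-0.024],
    [0.08,0.009,-0.09],
    [0.14,0.009,-0.16],
    [0.2,0.009,-0.23],
    [0.27,0.009,-0.308],
    [0.27,0.009,-0.308],
    [0.27,0.009,-0.308],
    [0.27,0.009,-0.308],
    [0.27,0.009,-0.308]
  ],
  "grip": [0.3,0.3,0.3,0.3,0.3,0.3,0.3,0.3,0.3,0.3]
}}

```text
time_s: 31.6
eef_pos: [0.5364, -0.105, 0.0989]
eef_rot: [0.014, 0.937, -0.044, 0.348]
wrist_force: [0.8, -0.8, -2.6]
opening: 0.708
grasp_force: 66.6
```

```bash
python3 - <<'E'
from h import *
o=readout.get_obs(); print(o['time_s'],o['eef_pos'],o['wrist_force'],np.round(o['q'],3))
for z in (.1,.075,.058,.053): print(plan([.5402,-.1068,z],lean(-4,42)))
E
```

```text
31.6 [ 0.53637375 -0.10504914  0.09886657] [ 0.80402644 -0.79045945 -2.62902055] [-0.593  0.067  2.29   1.175  0.35   0.027]
(array([3.8, 1.4, 1.7]), array([ 0.011,  0.023, -0.019]))
(array([-12.6,   1.5,  20.7]), array([ 0.011,  0.023, -0.019]))
(array([-23.6,   1.6,  33.6]), array([ 0.011,  0.023, -0.019]))
(array([-26.9,   1.6,  37.4]), array([ 0.011,  0.023, -0.019]))
```

Emit:
{"fn": "play_rows", "kwargs": {
  "xyz": [
    [3.8,1.4,2],
    [-4,1.4,11],
    [-10,1.5,18],
    [-15,1.5,24],
    [-19,1.5,29],
    [-22,1.6,32],
    [-24,1.6,34],
    [-25,1.6,35],
    [-25,1.6,35],
    [-25,1.6,35]
  ],
  "rot": [
    [0.011,0.023,-0.019],
    [0.011,0.023,-0.019],
    [0.011,0.023,-0.019],
    [0.011,0.023,-0.019],
    [0.011,0.023,-0.019],
    [0.011,0.023,-0.019],
    [0.011,0.023,-0.019],
    [0.011,0.023,-0.019],
    [0.011,0.023,-0.019],
    [0.011,0.023,-0.019]
  ],
  "grip": [0.3,0.3,0.3,0.3,0.3,0.3,0.3,0.3,0.3,0.3]
}}

```text
time_s: 32.85
eef_pos: [0.5399, -0.1069, 0.056]
eef_rot: [0.012, 0.933, -0.034, 0.358]
wrist_force: [0.3, -0.1, -2.9]
opening: 0.708
grasp_force: 66.5
```

```bash
python3 - <<'E'
from h import *
o=readout.get_obs(); print(o['time_s'],o['eef_pos'],o['wrist_force'],np.round(o['q'],3))
for z in (.055,.053,.052): print(plan([.5402,-.1068,z],lean(-4,42)))
E
```

```text
32.85 [ 0.53992329 -0.10685402  0.05600753] [ 0.32937419 -0.14875064 -2.92357563] [-0.607  0.211  2.287  1.61   0.348 -0.455]
(array([-0.5, -0.1,  0.9]), array([ 0.001,  0.001, -0.003]))
(array([-1.8, -0.1,  2.4]), array([ 0.001,  0.001, -0.003]))
(array([-2.5, -0.1,  3.2]), array([ 0.001,  0.001, -0.003]))
```

Good tracking. I'll lower the last few mm slowly.

Emit:
{"fn": "play_rows", "kwargs": {
  "xyz": [
    [-0.4,0,0.5],
    [-0.8,0,1],
    [-1.2,0,1.5],
    [-1.6,0,2],
    [-2,0,2.5],
    [-2.2,0,2.8],
    [-2.4,0,3],
    [-2.4,0,3],
    [-2.4,0,3],
    [-2.4,0,3]
  ],
  "rot": [
    [0,0,0],
    [0,0,0],
    [0,0,0],
    [0,0,0],
    [0,0,0],
    [0,0,0],
    [0,0,0],
    [0,0,0],
    [0,0,0],
    [0,0,0]
  ],
  "grip": [0.3,0.3,0.3,0.3,0.3,0.3,0.3,0.3,0.3,0.3]
}}

```text
time_s: 34.1
eef_pos: [0.5404, -0.1069, 0.0525]
eef_rot: [0.012, 0.933, -0.034, 0.358]
wrist_force: [-3.7, 2.3, 5.4]
opening: 0.706
grasp_force: 67.7
```

Emit:
{"fn": "play_rows", "kwargs": {
  "xyz": [
    [0,0,0],
    [0,0,0],
    [0,0,0],
    [0,0,-5],
    [0,0,-20],
    [0,0,-45],
    [0,0,-80],
    [0,0,-120],
    [0,0,-150],
    [0,0,-150]
  ],
  "rot": [
    [0,0,0],
    [0,0,0],
    [0,0,0],
    [0,0,0],
    [0,0,0],
    [0,0,0],
    [0,0,0],
    [0,0,0],
    [0,0,0],
    [0,0,0]
  ],
  "grip": [0.8,0.9,1,1,1,1,1,1,1,1]
}}

```text
time_s: 35.35
eef_pos: [0.4403, -0.1009, 0.166]
eef_rot: [0.015, 0.932, -0.034, 0.36]
wrist_force: [-1.5, -0.6, 0.0]
opening: 0.996
grasp_force: 0.0
```

```bash
cat > gl.py <<'E'
from h import *
for i in range(2): vision.camera('wrist')
o=readout.get_obs(); print(o['time_s'],o['eef_pos'],np.round(o['q'],3))
w=shot('wrist','wg'); X=cloud(w); C=np.array([.5411,-.1072])
from scipy.optimize import least_squares
d=X[:,:2]-C; r0=np.hypot(*d.T)
m=(X[:,2]>.08)&(X[:,2]<.0905)&(r0<.042); P=X[m,:2]; z=np.median(X[m,2]); c=cv2.minEnclosingCircle((P*1000).astype(np.float32)); print('rim',m.sum(),z,c)
m=(X[:,2]>.058)&(X[:,2]<.0685)&(r0<.045); P2=X[m,:2]; print('holder top',m.sum(),cv2.minEnclosingCircle((P2*1000).astype(np.float32)))
c=np.array(c[0])/1000; d=X[:,:2]-c; r=np.hypot(*d.T); th=np.degrees(np.arctan2(d[:,1],d[:,0]))
m=(X[:,2]>.025)&(X[:,2]<.068)&(r>.037)&(r<.058); print('handle',m.sum(),np.percentile(th[m],[5,50,95]),r[m].max())
M=np.argwhere(w['color'].mean(2)>100); Q=np.array([atz(w,u,v,.006)[:2] for v,u in M]); q=Q-C; rr=np.hypot(*q.T); dz=X[M[:,0]*512+M[:,1],2]; k=(rr<.045)&(rr>.03)&(dz<.011)
if k.sum()>30:
    f=least_squares(lambda p:np.hypot(Q[k,0]-p[0],Q[k,1]-p[1])-p[2],[*C,.0355],loss='soft_l1',f_scale=.001).x; print('mark circle',k.sum(),f)
E
python3 gl.py; python3 - <<'E'
from h import *
E
```

```text
35.45 [ 0.44029256 -0.10011876  0.16381032] [-0.822 -0.427  2.507  0.838  0.659  0.245]
rim 975 0.08733580071230174 ((540.90771484375, -106.88084411621094), 28.487262725830078)
holder top 2009 ((539.8328247070312, -106.53297424316406), 31.058259963989258)
handle 32 [17.35148594 20.52122813 22.5815783 ] 0.05461028258658132
mark circle 241 [ 0.54043341 -0.10745386  0.03506763]
```

```bash
python3 - <<'E'
from h import *
p=tool()[:3,3]
print(plan([.46,-.10,.2],down(20),tool()),plan([.5407,-.1067,.17],down(20)),plan([.5407,-.1067,.12],down(20)))
E
```

```text
(array([ 39.5,  -1.2, -14.3]), array([ 0.153, -0.721, -0.404])) (array([79.7, -0.3, 62.1]), array([ 0.153, -0.721, -0.404])) (array([46.3, -0.2, 99.3]), array([ 0.153, -0.721, -0.404]))
```

Emit:
{"fn": "play_rows", "kwargs": {
  "xyz": [
    [12,0,-5],
    [25,0,-10],
    [39,-1,-14],
    [52,-1,10],
    [66,-1,35],
    [79.7,-0.3,62],
    [79.7,-0.3,62],
    [79.7,-0.3,62],
    [79.7,-0.3,62],
    [79.7,-0.3,62]
  ],
  "rot": [
    [0.03,-0.144,-0.08],
    [0.061,-0.288,-0.161],
    [0.092,-0.432,-0.242],
    [0.122,-0.577,-0.323],
    [0.153,-0.721,-0.404],
    [0.153,-0.721,-0.404],
    [0.153,-0.721,-0.404],
    [0.153,-0.721,-0.404],
    [0.153,-0.721,-0.404],
    [0.153,-0.721,-0.404]
  ],
  "grip": [1,1,1,1,1,1,1,1,1,1]
}}

```text
time_s: 36.75
eef_pos: [0.5402, -0.1068, 0.1713]
eef_rot: [0.0, 0.985, 0.174, 0.0]
wrist_force: [-0.4, 0.2, 0.7]
opening: 0.998
grasp_force: 0.0
```

```bash
python3 gl.py; python3 - <<'E'
from h import *
print(plan([.5407,-.1067,.052],down(20)))
E
```

```text
36.85 [ 0.54041844 -0.10687498  0.17139785] [-0.411  0.211  1.74  -0.     1.189  0.811]
rim 1099 0.08788083607509425 ((541.311279296875, -106.3505630493164), 28.607872009277344)
holder top 2901 ((549.867919921875, -102.75798034667969), 34.77414321899414)
handle 167 [15.60482962 18.96951464 22.1136507 ] 0.05516954824907405
mark circle 278 [ 0.54100595 -0.10722435  0.03473616]
(array([  0.2,  -0.2, 119.4]), array([ 0.001, -0.001,  0.001]))
```

Emit:
{"fn": "play_rows", "kwargs": {
  "xyz": [
    [0.5,-0.3,25],
    [0.5,-0.3,50],
    [0.5,-0.3,75],
    [0.5,-0.3,97],
    [0.5,-0.3,112],
    [0.5,-0.3,119],
    [0.5,-0.3,119],
    [0.5,-0.3,119],
    [0.5,-0.3,119],
    [0.5,-0.3,119]
  ],
  "rot": [
    [0,0,0],
    [0,0,0],
    [0,0,0],
    [0,0,0],
    [0,0,0],
    [0,0,0],
    [0,0,0],
    [0,0,0],
    [0,0,0],
    [0,0,0]
  ],
  "grip": [1,1,1,1,1,1,1,0.9,0.5,0.3]
}}

```text
time_s: 38.15
eef_pos: [0.5417, -0.1065, 0.0529]
eef_rot: [0.001, 0.985, 0.174, 0.001]
wrist_force: [-0.5, 1.2, 5.7]
opening: 0.71
grasp_force: 65.3
```

Emit:
{"fn": "play_rows", "kwargs": {
  "xyz": [
    [0,0,0],
    [0,0,-2],
    [0,0,-5],
    [0,0,-6],
    [0,0,-6],
    [0,0,-6],
    [0,0,-6],
    [0,0,-6],
    [0,0,-6],
    [0,0,-6]
  ],
  "rot": [
    [0,0,0],
    [0,0,0],
    [0,0,0],
    [0,0,0.08],
    [0,0,0.18],
    [0,0,0.28],
    [0,0,0.36],
    [0,0,0.405],
    [0,0,0.405],
    [0,0,0.405]
  ],
  "grip": [0.3,0.3,0.3,0.3,0.3,0.3,0.3,0.3,0.3,0.3]
}}

```text
time_s: 39.4
eef_pos: [0.5407, -0.1062, 0.0576]
eef_rot: [0.0, 1.0, -0.027, -0.0]
wrist_force: [1.4, 0.2, -3.4]
opening: 0.708
grasp_force: 65.2
```

```bash
python3 - <<'E'
from h import *
o=readout.get_obs(); print(o['time_s'],o['wrist_force'],o['opening'])
w=shot('wrist','wh'); T=tool(); t=T[:3,3]; print(t,np.degrees(np.arctan2(T[1,0],T[0,0])))
X=cloud(w); d=X[:,:2]-t[:2]; r=np.hypot(*d.T); th=np.degrees(np.arctan2(d[:,1],d[:,0])); z=X[:,2]-t[2]
m=(z>-.03)&(z<.013)&(r>.037)&(r<.058)&(abs(th)<35); print('handle yaw',m.sum(),np.percentile(th[m],[5,50,95]))
print(plan([.541,-.1072,.052],down(-4)))
E
```

```text
39.4 [ 1.35788176  0.15861544 -3.40817728] 0.7078811484189304
[ 0.54079055 -0.10622876  0.05761147] -3.1055185160901186
handle yaw 675 [-6.58377276 -3.41846773  0.12518312]
(array([0.3, 1. , 5.6]), array([0.   , 0.   , 0.016]))
```

Emit:
{"fn": "play_rows", "kwargs": {
  "xyz": [
    [0.2,0.5,0],
    [0.2,0.8,1],
    [0.2,0.8,2],
    [0.2,0.8,3],
    [0.2,0.8,3.8],
    [0.2,0.8,4.4],
    [0.2,0.8,4.9],
    [0.2,0.8,5.2],
    [0.2,0.8,5.4],
    [0.2,0.8,5.4]
  ],
  "rot": [
    [0,0,0.01],
    [0,0,0.01],
    [0,0,0.01],
    [0,0,0.01],
    [0,0,0.01],
    [0,0,0.01],
    [0,0,0.01],
    [0,0,0.01],
    [0,0,0.01],
    [0,0,0.01]
  ],
  "grip": [0.3,0.3,0.3,0.3,0.3,0.3,0.3,0.3,0.3,0.3]
}}

```text
time_s: 40.7
eef_pos: [0.5411, -0.107, 0.0529]
eef_rot: [0.0, 0.999, -0.032, -0.0]
wrist_force: [-3.8, 0.7, 5.9]
opening: 0.712
grasp_force: 65.8
```

```bash
python3 - <<'E'
from h import *
o=readout.get_obs(); print(o['time_s'],o['wrist_force'],o['eef_pos'])
E
```

```text
40.7 [-3.82832736  0.7404146   5.8922815 ] [ 0.54105707 -0.10704947  0.05293485]
```

In contact. Releasing and rising.

Emit:
{"fn": "play_rows", "kwargs": {
  "xyz": [
    [0,0,0],
    [0,0,0],
    [0,0,0],
    [0,0,-3],
    [0,0,-12],
    [0,0,-35],
    [0,0,-70],
    [0,0,-110],
    [0,0,-140],
    [0,0,-140]
  ],
  "rot": [
    [0,0,0],
    [0,0,0],
    [0,0,0],
    [0,0,0],
    [0,0,0],
    [0,0,0],
    [0,0,0],
    [0,0,0],
    [0,0,0],
    [0,0,0]
  ],
  "grip": [0.8,0.9,1,1,1,1,1,1,1,1]
}}

```text
time_s: 41.95
eef_pos: [0.543, -0.1078, 0.196]
eef_rot: [0.001, 0.999, -0.032, 0.003]
wrist_force: [0.6, -0.3, -0.0]
opening: 0.999
grasp_force: 0.0
```

```bash
python3 gl.py; python3 - <<'E'
from h import *
w=load('wg'); X=cloud(w)
# spoon check: bright steel points between z .010 and .02 near mark
d=X[:,:2]-[.5219,-.223]; a=np.radians(12.3); x=d@[np.cos(a),np.sin(a)]; y=d@[-np.sin(a),np.cos(a)]
m=(X[:,2]>.0105)&(X[:,2]<.02)&(abs(x)<.09)&(abs(y)<.03); print('spoon',m.sum(),np.percentile(x[m],[0,100]),np.percentile(y[m],[0,100]),np.median(y[m&(x<.02)]) )
m=(np.hypot(X[:,0]-.5623,X[:,1]+.332)<.045)&(X[:,2]>.105)&(X[:,2]<.13); print('pot',m.sum(),np.percentile(X[m,2],[5,50,95]) if m.sum() else '')
E
```

```text
42.05 [ 0.5409408  -0.10694414  0.1924247 ] [-0.41   0.188  1.722 -0.     1.232  1.226]
rim 913 0.08793387404659361 ((540.8873291015625, -106.81205749511719), 28.512910842895508)
holder top 2489 ((550.7453002929688, -107.4377670288086), 34.998512268066406)
handle 149 [-7.84603502 -4.28282294 -0.78060297] 0.05515862517899461
mark circle 282 [ 0.54091984 -0.1073326   0.03474692]
spoon 1486 [-0.06982053  0.0629964 ] [-0.01712498  0.01557418] 0.000629454328483984
pot 0
```

```bash
python3 -c "
from bench import ctrl; print(ctrl.hand_in())"
```

```text
the job is handed in; nothing more can be done
None
```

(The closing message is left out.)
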